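Load the three cells into the spring-contact battery case

ROBOT

A 6-joint arm with a two-finger parallel gripper is mounted at the origin on the work surface; the furniture and walls round the work are solid. World frame = base frame: x ahead of the robot, y to its left, z up, the work surface at z = 0. Lengths are in m, angles in rad, forces in N, time in s.
With the tool pointing down it reaches from about 0.3 to 0.825 m from the base axis. Payload 5.4 kg.
Tool frame: the origin (TCP) lies on the mounting face of the last link; the fingertips stand 190 mm ahead of it and the grasp point (between the pads) lies 171 mm ahead of it; z points along the fingers, y is the line along which they close (so a half turn about z gives the same grasp; the last joint's range is limited). The gripper opens to 92 mm and grips with 3 to 60 N. Pads are 20 mm wide; open, the fingers measure 128 mm over their backs; the gripper's body (75 mm by 189 mm) begins 69 mm behind the grasp point.
Start: joints at [1.124, 0.158, 1.597, -0, 1.386, -0.21], TCP at [0.135, 0.559, 0.405] pointing down, gripper open.
Joint ranges: [-2.91, 2.91], [-0.94, 2.29], [0.18, 2.7], [-1.29, 4.43], [0.17, 2.64], [-3, 3]. Speed limits (rad/s): [2.57, 2.57, 3.14, 3.14, 3.14, 3.14].

INTERFACE

Orientations are given as a rotation vector (axis times angle).
In Python, from rig import bot gives the robot as it stands. The module is installed in compiled form; this text tells all that it offers.
- The arm moves only by the tool arm_command, never from a script. Its argument "deltas" is a list that holds one entry, the list of rows, each a list of 7 numbers: the opening, from 0 (shut) to 1 (fully open), then the shift along the tool's x, y, z in m, then the turn, a rotation vector about the tool's x, y, z in rad. A call has 1 to 5 rows; each row is the pose to reach, as a shift and turn from the pose commanded when the call began, along the tool's axes at that moment; what a row does not reach only later rows make up. A row lasts 1/12 s, in which the tool goes at most 41.7 mm and 7.16 degrees, less where a joint would pass 70% of its speed; a pose out of reach is approached as far as the arm can. A call with a gripper value outside its range is refused whole. The fingers move at their own pace and stop on an object; "newtons" is the grip in N (left out, the last holds). Time passes only in rows, so rows that repeat a pose let the fingers close. It gives the time, the measured TCP pose, the force, the opening and the grip force at its end, in the units of the state.
- bot.sense(): the state, without advancing time (a new reading comes with each control period).
- bot.get_image(name): name is "side" or "top"; returns a dict with "img" (420x560x3 uint8, blue, green, red), "depth" (420x560 float32, m along the optical axis (not along the pixel's ray), 0 where there is no reading), "fx", "fy", "cx", "cy" (pixels), "R" (3x3) and "t" (3): a world point X has camera coordinates R X + t. Camera axes: x right, y down, z forward; pixel columns grow to the right and rows downward; lengths in m; the calibration is good to about 2 mm. A picture is of the moment at which its call begins.
- bot.sign_off(): hands the job in; it is judged then, once.
The state is a dict: "time_s": time; "qpos": joint angles; "joint_velocities": joint speeds; "joint_torque": joint torques, N m; "position": TCP position; "orientation": TCP orientation; "wrist_force": force on the tool from outside, world axes, zero at the start; "ft_torque": the same for the moment, N m; "width": opening from 0.0 (shut) to 1.0 (fully open); "finger_force": force on a finger pad.
Only numpy, scipy, OpenCV 4.12 (cv2) and the standard library are available. Lean on these libraries where they do the work, as an engineer would, in place of code of your own. Each camera call takes 0.05 s, during which the arm holds its last target. There are 200 camera calls.

TASK

Unlatch the battery case by lifting its paddle, swing the lid right back, and load the three loose cells, one in each well: flat end against the spring, button end on the flat contact, each lying fully home in its saddles. Leave the lid lying open for the voltage check and do not disturb the screwdriver and the brass clamp beside it.

Things in the scene. Friction and masses are not known exactly. Their poses are not given: they have to be found in the camera images.
- battery_case: Grey steel battery case fixed on the table, 116 (x) x 230 (y) x 53 mm high. Origin: centre of its underside; x points from the latch (front) side to the hinge side, y along the case, z up. Walls 4 mm thick, 48 mm high. Inside, three wells 64 mm apart along y, each for one cell lying along x; all offsets of wells below are in this frame. Carrier floor at z = 8 mm.
- lid (a joint): Lid angle in rad: 0 shut, growing as it swings up and back to its stop at 1.85, past upright; let go beyond about 1.65 it falls back onto that stop, below 1.5 it falls shut. Flat plate 232 mm wide, 119 mm deep, 5 mm thick, 0.4 kg, light friction.
- lid_hinge (a point): Point on the lid's hinge axis, at the middle of the rear top edge of the case, 48.5 mm above the table; the axis runs along the case's y. Its own axes turn with the lid.
- paddle (a joint): Angle of the latch paddle against the lid in rad: 0 at rest (spring-returned), up to 0.75 as its front end is lifted, 2 to 3 N. A pawl hidden under it holds the lid shut until it stands at about 0.3; then the same handle swings the lid up.
- paddle_grip (a point): Middle of the dark steel paddle, which juts out 38 mm to the front from the middle of the lid's front edge. It is 44 mm wide along y over two flat side flanges (34 mm long, 11 mm high): pinch it across these from above. This point is 25 mm in front of and 2 mm below the paddle's pivot; the pivot is parallel to the lid's hinge, 122 mm in front of it and 3 mm above (lid shut).
- mat: Black rubber mat fixed on the table, 86 (x) x 300 (y) x 3 mm, on which the cells lie. Origin: centre of its underside.
- cell_1_center (a point): Centre of loose battery cell 1 (all three alike): plain grey cylinder, 32 mm diameter, 70 mm long, 0.1 to 0.2 kg, lying with its axis 19 mm above the table. Its x runs along the axis to the button end (steel button 12 mm wide, 2 mm high, on a white ring). Flat metal end at -35, body's edge at the button end at +33, button's face at +35 mm. Rolls if pushed sideways.
- cell_1_button (a point): Face of the steel button of cell 1, 35 mm from its centre along its x axis.
- well_1 (a point): Centre of a seated cell in well 1 (leftmost seen from the robot), x = 2, z = 26 mm; axes as the case's; button end towards +x. Sloped saddles at x = -35 to -17 and 19 to 35 mm centre the cell; between them fingers have 46 mm of room either side of the centre line, with only a 15 mm high rib 32 mm away.
- well_1_contact (a point): Face of the fixed flat contact at the rear end of well 1, x = 37, z = 26 mm, where the seated button touches. It is rigid; its end block is 34 mm high, the top edge sloped; the case wall is 17 mm behind the contact. With the spring free the well is 64 mm long, too short for the cell: it goes in tilted (about 25 degrees), flat end down, pushes the spring back, then the button end is let down.
- spring_1 (a joint): Travel of the spring plunger at the front end of well 1 in m: 0 free, growing to 0.0155 as it is pushed to -x. Flat face 15 x 15 mm centred on the cell's axis at x = -27 mm when free; about 2.5 N at first, 8 N fully back; 0.006 with a cell home. Behind it a rigid block from x = -45 mm, 32 mm high.
- cell_2_center (a point): Centre of loose battery cell 2 (all three alike): plain grey cylinder, 32 mm diameter, 70 mm long, 0.1 to 0.2 kg, lying with its axis 19 mm above the table. Its x runs along the axis to the button end (steel button 12 mm wide, 2 mm high, on a white ring). Flat metal end at -35, body's edge at the button end at +33, button's face at +35 mm. Rolls if pushed sideways.
- cell_2_button (a point): Face of the steel button of cell 2, 35 mm from its centre along its x axis.
- well_2 (a point): Centre of a seated cell in well 2 (middle seen from the robot), x = 2, z = 26 mm; axes as the case's; button end towards +x. Sloped saddles at x = -35 to -17 and 19 to 35 mm centre the cell; between them fingers have 46 mm of room either side of the centre line, with only a 15 mm high rib 32 mm away.
- well_2_contact (a point): Face of the fixed flat contact at the rear end of well 2, x = 37, z = 26 mm, where the seated button touches. It is rigid; its end block is 34 mm high, the top edge sloped; the case wall is 17 mm behind the contact. With the spring free the well is 64 mm long, too short for the cell: it goes in tilted (about 25 degrees), flat end down, pushes the spring back, then the button end is let down.
- spring_2 (a joint): Travel of the spring plunger at the front end of well 2 in m: 0 free, growing to 0.0155 as it is pushed to -x. Flat face 15 x 15 mm centred on the cell's axis at x = -27 mm when free; about 2.5 N at first, 8 N fully back; 0.006 with a cell home. Behind it a rigid block from x = -45 mm, 32 mm high.
- cell_3_center (a point): Centre of loose battery cell 3 (all three alike): plain grey cylinder, 32 mm diameter, 70 mm long, 0.1 to 0.2 kg, lying with its axis 19 mm above the table. Its x runs along the axis to the button end (steel button 12 mm wide, 2 mm high, on a white ring). Flat metal end at -35, body's edge at the button end at +33, button's face at +35 mm. Rolls if pushed sideways.
- cell_3_button (a point): Face of the steel button of cell 3, 35 mm from its centre along its x axis.
- well_3 (a point): Centre of a seated cell in well 3 (rightmost seen from the robot), x = 2, z = 26 mm; axes as the case's; button end towards +x. Sloped saddles at x = -35 to -17 and 19 to 35 mm centre the cell; between them fingers have 46 mm of room either side of the centre line, with only a 15 mm high rib 32 mm away.
- well_3_contact (a point): Face of the fixed flat contact at the rear end of well 3, x = 37, z = 26 mm, where the seated button touches. It is rigid; its end block is 34 mm high, the top edge sloped; the case wall is 17 mm behind the contact. With the spring free the well is 64 mm long, too short for the cell: it goes in tilted (about 25 degrees), flat end down, pushes the spring back, then the button end is let down.
- spring_3 (a joint): Travel of the spring plunger at the front end of well 3 in m: 0 free, growing to 0.0155 as it is pushed to -x. Flat face 15 x 15 mm centred on the cell's axis at x = -27 mm when free; about 2.5 N at first, 8 N fully back; 0.006 with a cell home. Behind it a rigid block from x = -45 mm, 32 mm high.
- brass_clip: Small brass jig clamp with a wing screw, 31 x 64 x 29 mm, a bystander. Origin at its underside.
- screwdriver_amber: Screwdriver with amber handle, 177 mm long, a bystander. Origin at its underside.

How it is judged:
By the outcome, as a careful person would: the job done as asked, in the order asked, and still so for the second after the job is handed in, with the robot touching nothing.
It also fails if it takes over 72 s, if anything falls off the work surface, if the arm or the gripper's body presses on something with over 40 N, if the wrist force passes 120 N, or if a joint passes its speed limit or range.

## Working session

There is one attempt and no reset: what is moved stays moved. The work goes in short steps, Python scripts to look and compute and a tool call to move; the robot and the scene stay as the last step left them, time stands still between calls to the robot, and variables do not carry over. Pictures are saved under pics/ and viewed, at most 10 in all, crops included, and the job is handed in when it is done.

Besides the shell and the picture viewer there is one more tool, called after "Call:" by a JSON object that holds its "op" and its "data". arm_command: Moves the arm, as the interface text tells. Its arguments: {"type":"object","properties":{"deltas":{"type":"array","items":{"type":"array","items":{"type":"array","items":{"type":"number"}}}},"newtons":{"type":"number"}},"required":["deltas"]}

```bash
mkdir -p pics
cat > h.py <<'E'
import numpy as np, cv2
from rig import bot
from scipy.spatial.transform import Rotation as Ro
def cam(n,save=None):
    d=bot.get_image(n)
    if save: cv2.imwrite('pics/'+save,d['img'])
    return d
def cloud(d):
    v,u=np.mgrid[0:420,0:560]; z=d['depth']
    P=np.stack([(u-d['cx'])/d['fx']*z,(v-d['cy'])/d['fy']*z,z],-1)
    return (P-d['t'])@d['R']
def ray(d,u,v,h):
    c=-d['R'].T@d['t']; r=d['R'].T@np.array([(u-d['cx'])/d['fx'],(v-d['cy'])/d['fy'],1])
    return c+r*(h-c[2])/r[2]
E
python3 - <<'E'
from h import *
s=bot.sense(); print(s)
for n in('top','side'):
    d=cam(n,n+'0.png'); print(n,d['fx'],d['cx'],d['cy'],-d['R'].T@d['t'],d['R'][2])
    np.savez('pics/'+n+'0.npz',**d)
E
```

```text
{'time_s': 0.0, 'qpos': array([ 1.12389815e+00,  1.59064318e-01,  1.59818047e+00,  7.04901064e-06,
        1.38622480e+00, -2.10115714e-01]), 'joint_velocities': array([-0.00171823,  0.00057211, -0.00087289,  0.00031371,  0.0006201 ,
       -0.00050359]), 'joint_torque': array([-6.42141858e-04, -3.85581207e+01, -3.22105730e+01,  7.00208754e-02,
        3.78598063e-02, -1.37275042e-04]), 'position': array([0.13479197, 0.55870374, 0.40373595]), 'orientation': array([-3.70998335e-01, -3.11899202e+00,  2.78657805e-03]), 'wrist_force': array([-0.20494016,  0.93437355, -0.16805994]), 'ft_torque': array([ 0.0001948 ,  0.00167837, -0.00544031]), 'finger_force': 0.0, 'width': 0.9991939207145492}
top 469.4191634248713 278.31900211676873 210.9845180415749 [ 0.35785079 -0.09634935  1.17146326] [ 0.16949268  0.00468298 -0.98552032]
side 397.366977411486 279.4797170121588 206.6241833056929 [ 0.67424969 -0.72950616  0.61940681] [-0.15977444  0.7487185  -0.64334496]
```

View pics/top0.png

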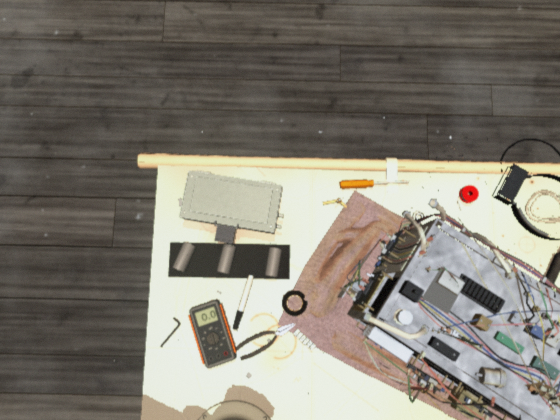

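View pics/side0.png

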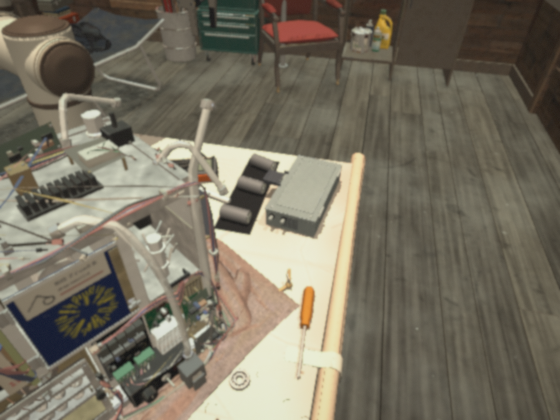

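Run:
```python
from h import *
d=dict(np.load('pics/top0.npz')); P=cloud(d); z=P[...,2]
roi=np.zeros(z.shape,bool); roi[160:290,160:300]=1
m=(roi&(z>.044)&(z<.07)).astype(np.uint8)
m=cv2.morphologyEx(m,cv2.MORPH_OPEN,np.ones((9,9)))
n,l,st,_=cv2.connectedComponentsWithStats(m); i=1+np.argmax(st[1:,4]); q=P[l==i]
print('lid z',np.median(q[:,2]),len(q)); r=cv2.minAreaRect((q[:,:2]*1000).astype(np.float32)); print(r, cv2.boxPoints(r))
m=(roi&(z>.022)&(z<.040)).astype(np.uint8); m[:238]=0
n,l,st,_=cv2.connectedComponentsWithStats(m)
for i in range(1,n):
    if st[i,4]>60:
        q=P[l==i]; print('cell',st[i],q.mean(0),cv2.minAreaRect((q[:,:2]*1000).astype(np.float32)),'zmax',np.percentile(q[:,2],95))
m=(roi&(z>.03)); m[:222]=0;m[242:]=0; m[:,:212]=0;m[:,240:]=0
g=d['img'].astype(int).sum(2); m&=g<300
q=P[m]; print('paddle',q.mean(0),q.min(0),q.max(0))
big=cv2.resize(d['img'][160:290,160:300],None,fx=5.5,fy=5.5,interpolation=cv2.INTER_CUBIC)[:600]
dd=dict(np.load('pics/side0.npz'))
b2=cv2.resize(dd['img'][145:245,205:350],None,fx=5.4,fy=5.4,interpolation=cv2.INTER_CUBIC)[:600]
cv2.imwrite('pics/c1.png',big); cv2.imwrite('pics/c2.png',b2)
```

```text
lid z 0.05209354275952261 4256
((576.3585815429688, 24.988983154296875), (234.92295837402344, 122.54483795166016), 81.88079071044922) [[499.11087 -82.64141]
 [620.42737 -99.9488 ]
 [653.6063  132.61938]
 [532.2898  149.92676]]
cell [173 241  23  30 355] [0.43888775 0.13628728 0.03166007] ((440.0588073730469, 137.2376251220703), (31.587583541870117, 69.79898071289062), 69.1515884399414) zmax 0.036998367691373234
cell [217 244  19  30 351] [0.43573025 0.03341561 0.03161301] ((436.7016906738281, 34.00812530517578), (30.92327308654785, 69.43843078613281), 78.45955657958984) zmax 0.037041423088719605
cell [265 247  17  30 352] [ 0.43026713 -0.08078823  0.03143101] ((431.6425476074219, -80.69490051269531), (31.04622459411621, 70.13990783691406), 82.53697967529297) zmax 0.03671931408737957
paddle [0.48664356 0.03141204 0.05345369] [0.47436725 0.00514756 0.04417795] [0.51786677 0.05854758 0.06002445]
```

View pics/c1.png

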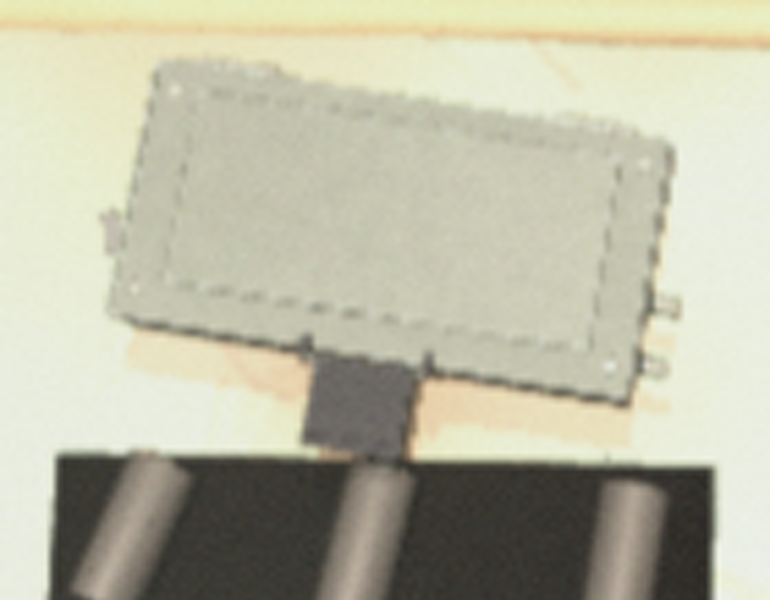

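View pics/c2.png

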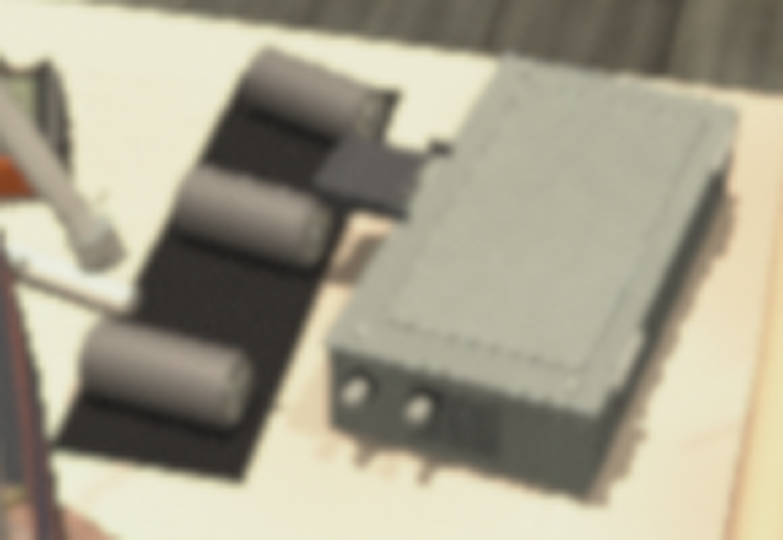

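Run:
```python
from h import *
d=dict(np.load('pics/side0.npz')); e=dict(np.load('pics/top0.npz'))
C=[((.440,.1372),-20.85),((.4367,.034),-11.5),((.4316,-.0807),-7.5)]
def crop(d,X,w):
    p=d['R']@X+d['t']; u=d['fx']*p[0]/p[2]+d['cx']; v=d['fy']*p[1]/p[2]+d['cy']
    return cv2.resize(cv2.getRectSubPix(d['img'],(w,w),(float(u),float(v))),(260,260),interpolation=cv2.INTER_CUBIC)
rows=[]
for d_,w in((d,30),(e,40)):
    rows.append(np.hstack([crop(d_,np.array([*(np.array(c)+(.025 if d_ is d else 0)*np.array([np.cos(np.radians(a)),np.sin(np.radians(a))])),.02]),w) for c,a in C]))
cv2.imwrite('pics/c3.png',np.vstack(rows))
```

```text
(no output)
```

View pics/c3.png

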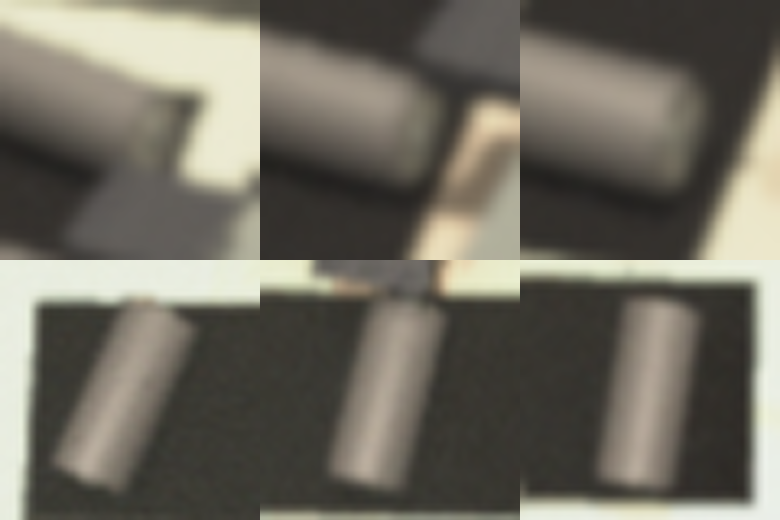

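Run:
```python
from h import *
d=dict(np.load('pics/side0.npz')); e=dict(np.load('pics/top0.npz'))
C=[((.440,.1372),-20.85),((.4367,.034),-11.5),((.4316,-.0807),-7.5)]
def px(d,X):
    p=d['R']@X+d['t']; return d['fx']*p[0]/p[2]+d['cx'],d['fy']*p[1]/p[2]+d['cy']
for (c,a) in C:
    a=np.radians(a); D=np.array([np.cos(a),np.sin(a),0]); Y=np.array([-D[1],D[0],0]); c=np.array([*c,.019])
    print('cell')
    for s,im in((1,d),(-1,e)):
      for h in (12,6,0,-6,-12):
        r=[]
        for y in (-12,-6,0,6,12):
            X=c+s*.034*D+Y*y/1000+np.array([0,0,h/1000]); v=cv2.getRectSubPix(im['img'],(1,1),tuple(map(float,px(im,X))))[0,0]; r.append(tuple(int(q) for q in v))
        if im is d or h==0: print('side+x' if s>0 else 'top-x',h,r)
    print('top prof', [ (o,tuple(int(q) for q in cv2.getRectSubPix(e['img'],(1,1),tuple(map(float,px(e,c-o/1000*D+np.array([0,0,.008])))))[0,0])) for o in (-40,-38,-36,-34,-32,-30,-28,28,30,32,34,36,38,40)])
```

```text
cell
side+x 12 [(107, 120, 127), (114, 129, 136), (112, 127, 133), (103, 118, 123), (133, 156, 159)]
side+x 6 [(97, 109, 116), (104, 119, 124), (115, 131, 136), (103, 119, 125), (85, 98, 103)]
side+x 0 [(90, 99, 103), (98, 113, 118), (96, 110, 113), (95, 109, 113), (87, 99, 104)]
side+x -6 [(88, 92, 96), (93, 102, 106), (92, 105, 110), (86, 98, 103), (87, 100, 104)]
side+x -12 [(89, 94, 97), (91, 95, 99), (91, 98, 102), (83, 92, 97), (97, 112, 116)]
top-x 0 [(75, 84, 88), (101, 112, 120), (134, 148, 157), (138, 151, 161), (109, 121, 130)]
top prof [(-40, (222, 236, 233)), (-38, (219, 233, 230)), (-36, (183, 201, 196)), (-34, (148, 164, 165)), (-32, (127, 142, 150)), (-30, (136, 151, 161)), (-28, (139, 154, 163)), (28, (151, 167, 179)), (30, (153, 168, 180)), (32, (153, 167, 179)), (34, (143, 157, 166)), (36, (117, 130, 136)), (38, (78, 89, 92)), (40, (57, 63, 64))]
cell
side+x 12 [(102, 114, 121), (104, 118, 124), (102, 117, 122), (82, 93, 98), (55, 59, 62)]
side+x 6 [(90, 102, 108), (99, 113, 118), (104, 119, 123), (92, 108, 112), (74, 86, 90)]
side+x 0 [(82, 92, 98), (87, 100, 105)
[... 776 characters left out ...]
23), (94, 109, 114), (73, 84, 88)]
side+x 0 [(85, 97, 102), (94, 109, 114), (93, 107, 110), (90, 103, 107), (78, 89, 94)]
side+x -6 [(61, 69, 72), (87, 100, 105), (85, 97, 102), (76, 86, 89), (68, 78, 81)]
side+x -12 [(36, 38, 41), (56, 62, 66), (70, 81, 84), (62, 71, 73), (55, 61, 65)]
top-x 0 [(76, 84, 90), (108, 120, 128), (135, 148, 160), (115, 127, 137), (94, 102, 109)]
top prof [(-40, (89, 103, 102)), (-38, (54, 61, 64)), (-36, (55, 61, 66)), (-34, (80, 92, 97)), (-32, (120, 133, 142)), (-30, (141, 156, 167)), (-28, (147, 163, 174)), (28, (156, 170, 183)), (30, (156, 172, 183)), (32, (157, 171, 183)), (34, (137, 151, 163)), (36, (102, 114, 122)), (38, (69, 78, 82)), (40, (60, 71, 74))]
```

```bash
cat >> h.py <<'E'
B=np.array([[-1,0,0],[0,1,0],[0,0,-1.]])
CY=np.radians(-8.1); CC=np.array([.577,.025,0])
def Rt(yaw,tilt=0):  # rad; tilt>0: button end (+x) up
    return Ro.from_euler('z',yaw)*Ro.from_euler('y',-tilt)*Ro.from_matrix(B)
def case(x,y,z): return CC+Ro.from_euler('z',CY).apply([x,y,z])
def tcp(p,R,ahead): return np.asarray(p)-R.apply([0,0,ahead])
def plan(W,start=None):
    """W: list of (tcp pos, Rotation). prints per-call delta from the previous waypoint; starts at measured pose"""
    s=bot.sense(); p,R=(s['position'],Ro.from_rotvec(s['orientation'])) if start is None else start
    for k,(P,Q) in enumerate(W):
        P=np.asarray(P); L=np.linalg.norm(P-p); D=R.inv()*Q; a=D.magnitude()
        n=max(1,int(np.ceil(max(L/.205,a/np.radians(35)))))
        for i in range(1,n+1):
            pi=p+(P-p)*i/n; p0=p+(P-p)*(i-1)/n; Ri=R*Ro.from_rotvec(D.as_rotvec()*(i-1)/n); t=D.as_rotvec()/n
            print(k,np.round(Ri.inv().apply(pi-p0),4).tolist(),np.round(t,4).tolist(),'rows>=%.1f'%max(L/n/.0417,a/n/.125))
        p,R=P,Q
def st():
    s=bot.sense(); print('t',round(s['time_s'],2),'pos',s['position'].round(4),'F',s['wrist_force'].round(1),'w',round(s['width'],3),'ff',round(s['finger_force'],1),'q',s['qpos'].round(2)); return s
E
python3 - <<'E'
from h import *
R=Rt(CY); g=case(-.089,0,.0495); print(g)
plan([(tcp(g+[0,0,.07],R,.180),R),(tcp(g,R,.180),R)])
E
```

```text
[0.48888789 0.03754021 0.0495    ]
0 [-0.1166, -0.1058, 0.0262] [-0.0004, -0.0001, -0.0239] rows>=3.8
0 [-0.1141, -0.1086, 0.0262] [-0.0004, -0.0001, -0.0239] rows>=3.8
0 [-0.1114, -0.1113, 0.0262] [-0.0004, -0.0001, -0.0239] rows>=3.8
0 [-0.1088, -0.114, 0.0261] [-0.0004, -0.0001, -0.0239] rows>=3.8
1 [0.0, 0.0, 0.07] [0.0, 0.0, 0.0] rows>=1.7
```

Call:
{"op": "arm_command", "data": {"deltas": [[[0.75, -0.1166, -0.1058, 0.0262, 0, 0, -0.0239], [0.75, -0.1166, -0.1058, 0.0262, 0, 0, -0.0239], [0.75, -0.1166, -0.1058, 0.0262, 0, 0, -0.0239], [0.75, -0.1166, -0.1058, 0.0262, 0, 0, -0.0239], [0.75, -0.1166, -0.1058, 0.0262, 0, 0, -0.0239]]]}}

```text
time_s: 0.52
position: [0.2254, 0.4249, 0.3765]
orientation: [-0.341, -3.122, 0.007]
wrist_force: [-0.6, -0.8, -1.0]
width: 0.751
finger_force: 0.0
```

Call:
{"op": "arm_command", "data": {"deltas": [[[0.75, -0.1141, -0.1086, 0.0262, 0, 0, -0.0239], [0.75, -0.1141, -0.1086, 0.0262, 0, 0, -0.0239], [0.75, -0.1141, -0.1086, 0.0262, 0, 0, -0.0239], [0.75, -0.1141, -0.1086, 0.0262, 0, 0, -0.0239], [0.75, -0.1141, -0.1086, 0.0262, 0, 0, -0.0239]]]}}

```text
time_s: 0.93
position: [0.3141, 0.295, 0.3511]
orientation: [-0.305, -3.126, 0.004]
wrist_force: [0.2, 0.5, 0.7]
width: 0.747
finger_force: 0.0
```

Call:
{"op": "arm_command", "data": {"deltas": [[[0.75, -0.1114, -0.1113, 0.0262, 0, 0, -0.0239], [0.75, -0.1114, -0.1113, 0.0262, 0, 0, -0.0239], [0.75, -0.1114, -0.1113, 0.0262, 0, 0, -0.0239], [0.75, -0.1114, -0.1113, 0.0262, 0, 0, -0.0239], [0.75, -0.1114, -0.1113, 0.0262, 0, 0, -0.0239]]]}}

```text
time_s: 1.35
position: [0.4026, 0.1651, 0.3255]
orientation: [0.267, 3.13, -0.002]
wrist_force: [-0.2, 0.0, 0.6]
width: 0.749
finger_force: 0.0
```

Call:
{"op": "arm_command", "data": {"deltas": [[[0.75, -0.1088, -0.114, 0.0261, 0, 0, -0.0239], [0.75, -0.1088, -0.114, 0.0261, 0, 0, -0.0239], [0.75, -0.1088, -0.114, 0.0261, 0, 0, -0.0239], [0.75, -0.1088, -0.114, 0.0261, 0, 0, -0.0239], [0.75, -0.1088, -0.114, 0.0261, 0, 0, -0.0239]]]}}

```text
time_s: 1.77
position: [0.4914, 0.035, 0.2995]
orientation: [0.228, 3.132, -0.002]
wrist_force: [-0.4, 0.8, 0.7]
width: 0.748
finger_force: 0.0
```

Run:
```python
from h import *
st()
R=Rt(CY); g=case(-.089,0,.0495); print(g)
plan([(tcp(g,R,.180),R)])
```

```text
t 1.77 pos [0.4914 0.035  0.2995] F [-0.4  0.8  0.7] w 0.748 ff 0.0 q [-0.17  0.06  1.93 -0.    1.16 -1.6 ]
[0.48888789 0.03754021 0.0495    ]
0 [0.0029, 0.0022, 0.07] [-0.0011, 0.0009, -0.0039] rows>=1.7
```

Call:
{"op": "arm_command", "data": {"deltas": [[[0.75, 0.003, 0.0022, 0.035, 0, 0, -0.004], [0.75, 0.003, 0.0022, 0.07, 0, 0, -0.004], [0.75, 0.003, 0.0022, 0.07, 0, 0, -0.004], [0.75, 0.003, 0.0022, 0.07, 0, 0, -0.004]]]}}

```text
time_s: 2.1
position: [0.4852, 0.0419, 0.2288]
orientation: [-0.213, -3.129, -0.001]
wrist_force: [1.1, -0.4, 0.5]
width: 0.75
finger_force: 0.0
```

Call:
{"op": "arm_command", "data": {"deltas": [[[0.2, 0, 0, 0, 0, 0, 0], [0.2, 0, 0, 0, 0, 0, 0], [0.2, 0, 0, 0, 0, 0, 0], [0.2, 0, 0, 0, 0, 0, 0], [0.2, 0, 0, 0, 0, 0, 0]]], "newtons": 20}}

```text
time_s: 2.52
position: [0.4872, 0.0388, 0.2319]
orientation: [0.213, 3.132, -0.01]
wrist_force: [-3.0, -11.1, 5.0]
width: 0.475
finger_force: 20.0
```

Run:
```python
from h import *
st(); cam('side','p1.png'); d=cam('side')
cv2.imwrite('pics/p1.png',cv2.resize(d['img'][100:250,190:370],None,fx=4,fy=4))
```

```text
t 2.52 pos [0.4872 0.0388 0.2319] F [ -3.  -11.1   5. ] w 0.475 ff 20.0 q [-0.17  0.15  1.98 -0.01  1.01 -1.6 ]
```

View pics/p1.png

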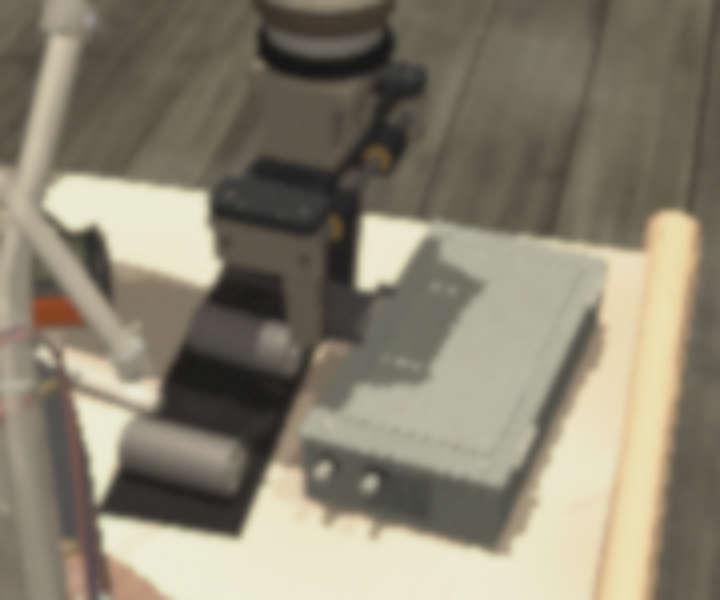

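Run:
```python
import numpy as np
def rot(v,t): x,z=v; return np.array([x*np.cos(t)+z*np.sin(t),-x*np.sin(t)+z*np.cos(t)])
G=lambda th,ph: rot((-.122,.003),th)+rot((-.025,-.002),th+ph)
seq=[(0,.2),(0,.4),(0,.55)]+[(t,.5) for t in (.06,.12)]+[(t,.45) for t in np.arange(.2,1.5,.1)]+[(1.5,.4),(1.58,.35),(1.65,.3),(1.71,.3),(1.77,.25),(1.80,.2),(1.82,.2)]
p=G(0,0)
for k in range(0,len(seq),5):
    q=[G(*s) for s in seq[k:k+5]]
    print([[round(float(-(a-p)[0]),4),round(float(-(a-p)[1]),4)] for a in q]); p=q[-1]
```

```text
[[-0.0001, -0.005], [-0.0012, -0.0099], [-0.0026, -0.0134], [-0.0032, -0.0209], [-0.0047, -0.0295]]
[[-0.0022, -0.0102], [-0.007, -0.024], [-0.0131, -0.0373], [-0.0205, -0.0498], [-0.0291, -0.0616]]
[[-0.0098, -0.0108], [-0.0205, -0.0206], [-0.0323, -0.0293], [-0.0448, -0.0368], [-0.058, -0.043]]
[[-0.0138, -0.0048], [-0.0279, -0.0083], [-0.0424, -0.0103], [-0.0557, -0.0112], [-0.0662, -0.011]]
[[-0.009, 0.0007], [-0.0177, 0.0022], [-0.0251, 0.0037], [-0.0282, 0.0044], [-0.031, 0.0052]]
```

Call:
{"op": "arm_command", "data": {"deltas": [[[0.2, 0, -0.001, -0.005, 0, 0, 0], [0.2, -0.001, -0.002, -0.01, 0, 0, 0], [0.2, -0.0026, -0.0025, -0.0134, 0, 0, 0], [0.2, -0.0032, -0.0025, -0.021, 0, 0, 0], [0.2, -0.0047, -0.0025, -0.0295, 0, 0, 0]]], "newtons": 25}}

```text
time_s: 3.03
position: [0.4901, 0.0372, 0.2596]
orientation: [-0.215, -3.131, 0.001]
wrist_force: [-4.8, -4.3, -2.3]
width: 0.478
finger_force: 25.0
```

Call:
{"op": "arm_command", "data": {"deltas": [[[0.2, -0.0022, 0, -0.0102, 0, 0, 0], [0.2, -0.007, 0, -0.024, 0, 0, 0], [0.2, -0.0131, 0, -0.0373, 0, 0, 0], [0.2, -0.0205, 0, -0.0498, 0, 0, 0], [0.2, -0.0291, 0, -0.0616, 0, 0, 0]]]}}

```text
time_s: 3.45
position: [0.5192, 0.0333, 0.3227]
orientation: [-0.214, -3.132, 0.002]
wrist_force: [-2.9, -4.7, -3.0]
width: 0.479
finger_force: 25.0
```

Run:
```python
from h import *
st(); d=cam('side')
cv2.imwrite('pics/p2.png',cv2.resize(d['img'][100:250,190:370],None,fx=3,fy=3))
```

```text
t 3.45 pos [0.5192 0.0333 0.3227] F [-2.9 -4.7 -3. ] w 0.479 ff 25.0 q [-0.17  0.1   1.83 -0.    1.21 -1.6 ]
```

View pics/p2.png

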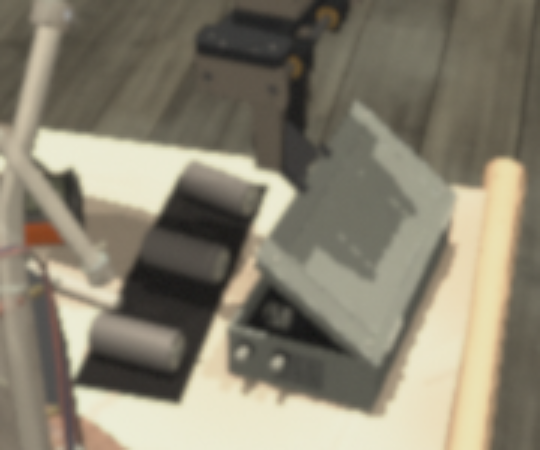

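The picture shows the paddle pinched at about (290,160) and the lid swinging up. I'll continue the arc.

Call:
{"op": "arm_command", "data": {"deltas": [[[0.2, -0.01, -0.001, -0.0108, 0, 0, 0], [0.2, -0.0205, -0.001, -0.0206, 0, 0, 0], [0.2, -0.0323, -0.001, -0.0293, 0, 0, 0], [0.2, -0.0448, -0.001, -0.0368, 0, 0, 0], [0.2, -0.058, -0.001, -0.043, 0, 0, 0]]]}}

```text
time_s: 3.92
position: [0.5771, 0.0247, 0.3668]
orientation: [-0.214, -3.134, 0.0]
wrist_force: [-3.8, -1.7, 0.0]
width: 0.471
finger_force: 25.0
```

Call:
{"op": "arm_command", "data": {"deltas": [[[0.2, -0.0138, 0, -0.0048, 0, 0, 0], [0.2, -0.0279, 0, -0.0083, 0, 0, 0], [0.2, -0.0424, 0, -0.0103, 0, 0, 0], [0.2, -0.0557, 0, -0.0112, 0, 0, 0], [0.2, -0.0662, 0, -0.011, 0, 0, 0]]]}}

```text
time_s: 4.33
position: [0.6436, 0.0153, 0.3787]
orientation: [0.215, 3.131, -0.001]
wrist_force: [-2.7, -2.5, 3.2]
width: 0.475
finger_force: 25.0
```

Call:
{"op": "arm_command", "data": {"deltas": [[[0.2, -0.009, 0, 0.001, 0, 0, 0], [0.2, -0.0177, 0, 0.0022, 0, 0, 0], [0.2, -0.0251, 0, 0.0037, 0, 0, 0], [0.2, -0.0282, 0, 0.0044, 0, 0, 0], [0.2, -0.03, 0, 0.005, 0, 0, 0]]]}}

```text
time_s: 4.75
position: [0.6734, 0.0111, 0.3738]
orientation: [0.215, 3.128, -0.001]
wrist_force: [0.0, -2.3, 6.5]
width: 0.477
finger_force: 25.0
```

Run:
```python
from h import *
st(); d=cam('side')
cv2.imwrite('pics/p3.png',cv2.resize(d['img'][60:250,190:370],None,fx=3,fy=3))
```

```text
t 4.75 pos [0.6734 0.0111 0.3738] F [ 0.  -2.3  6.5] w 0.477 ff 25.0 q [-0.16  0.43  1.33 -0.    1.38 -1.6 ]
```

View pics/p3.png

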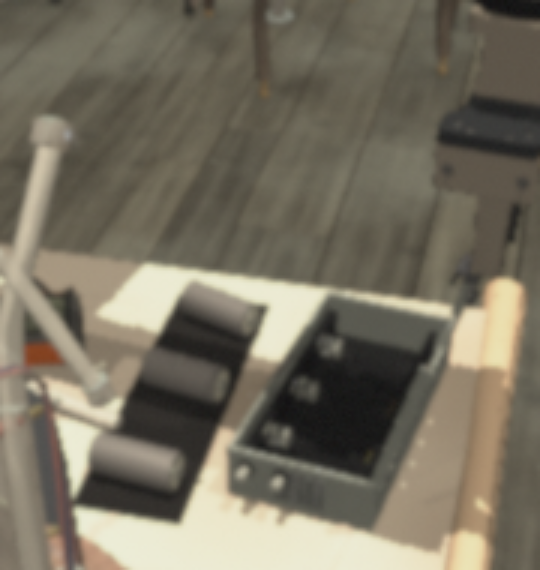

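Call:
{"op": "arm_command", "data": {"deltas": [[[0.8, 0, 0, 0, 0, 0, 0], [0.8, 0, 0, 0, 0, 0, 0], [0.8, 0, 0, 0, 0, 0, 0], [0.8, 0, 0, -0.03, 0, 0, 0], [0.8, 0, 0, -0.065, 0, 0, 0]]]}}

```text
time_s: 5.22
position: [0.6713, 0.0118, 0.4317]
orientation: [-0.214, -3.126, -0.002]
wrist_force: [0.7, -0.8, 1.1]
width: 0.793
finger_force: 0.0
```

Call:
{"op": "arm_command", "data": {"deltas": [[[0.8, 0.04, 0, -0.01, 0, 0, 0], [0.8, 0.08, 0, -0.01, 0, 0, 0], [0.8, 0.12, 0, -0.01, 0, 0, 0], [0.8, 0.16, 0, -0.01, 0, 0, 0], [0.8, 0.2, 0, -0.01, 0, 0, 0]]]}}

```text
time_s: 5.63
position: [0.472, 0.0392, 0.4447]
orientation: [-0.215, -3.134, -0.001]
wrist_force: [-0.3, -0.0, 1.3]
width: 0.801
finger_force: 0.0
```

Call:
{"op": "arm_command", "data": {"deltas": [[[0.8, 0.02, 0.04, 0, 0, 0, 0], [0.8, 0.04, 0.08, 0, 0, 0, 0], [0.8, 0.06, 0.12, 0, 0, 0, 0], [0.8, 0.08, 0.16, 0, 0, 0, 0], [0.8, 0.08, 0.16, 0, 0, 0, 0]]]}}

```text
time_s: 6.05
position: [0.4143, 0.212, 0.4453]
orientation: [-0.209, -3.134, -0.004]
wrist_force: [-0.1, 0.0, -0.2]
width: 0.804
finger_force: 0.0
```

Run:
```python
from h import *
st(); 
d=cam('top'); np.savez('pics/top1.npz',**d); e=cam('side'); np.savez('pics/side1.npz',**e)
a=cv2.resize(d['img'][140:285,160:300],None,fx=4,fy=4,interpolation=cv2.INTER_CUBIC)
b=cv2.resize(e['img'][90:235,205:265+90],None,fx=4,fy=4,interpolation=cv2.INTER_CUBIC)
cv2.imwrite('pics/p4.png',cv2.resize(np.hstack([a,b[:a.shape[0]]]),(800,400)))
P=cloud(d)
C2=Ro.from_euler('z',-CY)
Q=C2.apply((P-CC).reshape(-1,3)).reshape(P.shape)
# height map in case frame at coarse grid
for y in (-.096,-.08,-.064,-.048,-.032,0,.032,.064,.096,.113):
    r=[]
    for x in np.arange(-.065,.066,.005):
        m=(abs(Q[...,0]-x)<.0025)&(abs(Q[...,1]-y)<.004)&(P[...,2]>-.01)
        r.append(int(round(1000*np.median(Q[m][:,2]))) if m.any() else -1)
    print(round(y*1000),r)
```

```text
t 6.05 pos [0.4143 0.212  0.4453] F [-0.1  0.  -0.2] w 0.804 ff 0.0 q [ 0.21 -0.16  1.84  0.    1.47 -1.23]
-96 [-1, 21, 38, 33, 11, 6, 7, 9, 8, 9, 7, 7, 7, 6, 6, 8, 8, 6, 6, 9, 15, 31, 30, 9, 39, 61, 76]
-80 [-1, 21, 43, 31, 11, 7, 12, 15, 17, 9, 8, 8, 8, 8, 8, 9, 8, 13, 13, 15, 13, 32, 33, 11, 33, 58, 75]
-64 [1, 18, 45, 33, 24, 7, 10, 29, 8, 9, 7, 6, 10, 7, 9, 8, 8, 6, 8, 9, 13, 32, 32, 12, 45, 60, 75]
-48 [2, 15, 47, 30, 21, 8, 12, 12, 16, 11, 8, 8, 8, 8, 7, 8, 8, 12, 15, 17, 13, 32, 32, 6, 36, 58, 77]
-32 [0, 23, 46, 31, 13, 9, 10, 13, 11, 10, 8, 6, 13, 9, 11, 14, 7, 12, 15, 6, 14, 34, 30, 8, 32, 60, 77]
0 [-1, 15, 48, 32, 36, 8, 18, 30, 8, 8, 6, 8, 8, 10, 8, 7, 9, 9, 7, 7, 12, 30, 33, 10, 40, 61, 80]
32 [-1, 15, 49, 30, 16, 10, 10, 7, 10, 14, 8, 10, 14, 10, 9, 13, 10, 11, 11, 11, 14, 31, 31, 9, 37, 60, 76]
64 [1, 18, 46, 32, 32, 7, 9, 32, 10, 7, 9, 6, 9, 7, 7, 8, 8, 7, 10, 7, 12, 30, 32, 11, 44, 58, 75]
96 [-1, 17, 46, 32, 32, 8, 8, 7, 10, 7, 8, 7, 8, 8, 9, 9, 7, 9, 9, 8, 17, 34, 32, 27, 46, 61, 77]
113 [0, 4, 47, 44, 38, 37, 30, 29, 41, 32, 36, 30, 32, 35, 31, 32, 32, 34, 33, 32, 34, 42, 46, 32, 54, 64, 78]
```

View pics/p4.png

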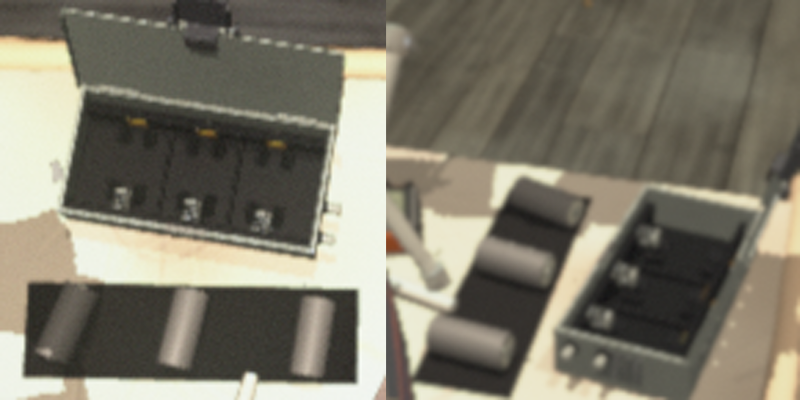

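Run:
```python
from h import *
d=dict(np.load('pics/top1.npz')); P=cloud(d); Q=Ro.from_euler('z',-CY).apply((P-CC).reshape(-1,3)).reshape(P.shape)
im=d['img'].astype(int); b,g,r=im[...,0],im[...,1],im[...,2]
roi=np.zeros(b.shape,bool); roi[165:240,170:290]=1
rayc=lambda u,v,h: Ro.from_euler('z',-CY).apply(ray(d,u,v,h)-CC)*1000
m=(roi&(r-b>45)&(Q[...,0]>.02)&(Q[...,0]<.05)&(abs(Q[...,1])<.09)).astype(np.uint8)
n,l,s,c=cv2.connectedComponentsWithStats(m)
for i in range(1,n):
    if s[i,4]>=4: print('brass',s[i],rayc(*c[i],.033).round(1), Q[l==i].mean(0).round(4))
m=(roi&(b+g+r>300)&(Q[...,0]>-.048)&(Q[...,0]<-.022)&(abs(Q[...,1])<.09)).astype(np.uint8)
n,l,s,c=cv2.connectedComponentsWithStats(m)
for i in range(1,n):
    if s[i,4]>=4: print('plunger',s[i],rayc(*c[i],.0335).round(1), Q[l==i].mean(0).round(4))
# walls
z=Q[...,2]
def band(m): return [np.percentile(Q[m][:,k]*1000,[3,50,97]).round(1).tolist() for k in (0,1)]
w=(z>.043)&(z<.053)&roi
print('front',band(w&(abs(Q[...,1])<.1)&(Q[...,0]<-.04)))
print('left',band(w&(Q[...,1]>.1)&(abs(Q[...,0])<.045))); print('right',band(w&(Q[...,1]<-.1)&(abs(Q[...,0])<.045)))
f=Q[w&(abs(Q[...,1])<.1)&(Q[...,0]<-.04)]; print('front slope deg',np.degrees(np.polyfit(f[:,1],f[:,0],1)[0]))
# edge along columns: brightest rim via image, intersect z=.048
pts=[]
for u in range(190,270,4):
    v=np.arange(195,250); val=im[v,u].sum(1); ok=[k for k in v if abs(Q[k,u,0]+.056)<.012]
    if ok:
        vv=ok[int(np.argmax([im[k,u].sum() for k in ok]))]; pts.append(rayc(u,vv,.048)[:2])
pts=np.array(pts); print('rim',np.median(pts[:,0]))
```

```text
brass [208 183   5   2   9] [33.9 61.3 33. ] [0.036  0.0632 0.0227]
brass [233 187   5   2   9] [33.9 -1.8 33. ] [ 0.0361 -0.0004  0.0223]
brass [258 191   5   2   9] [ 34.  -64.8  33. ] [ 0.036  -0.064   0.0231]
plunger [202 208   4   4  12] [-32.1  63.6  33.5] [-0.0311  0.0649  0.0266]
plunger [202 212   2   4   6] [-44.2  65.   33.5] [-0.0437  0.0657  0.0302]
plunger [227 212   5   7  18] [-34.9  -0.6  33.5] [-0.0335  0.0007  0.0235]
plunger [226 217   3   3   7] [-45.2   3.2  33.5] [-0.0442  0.0043  0.0257]
plunger [253 216   5   7  26] [-35.  -65.2  33.5] [-0.0334 -0.0644  0.0222]
front [[-59.7, -57.6, -55.5], [-92.4, 0.6, 93.2]]
left [[-42.1, -2.2, 42.5], [110.2, 112.2, 114.9]]
right [[-40.8, -0.4, 42.6], [-115.2, -113.3, -111.4]]
front slope deg -0.022298771720875358
rim -71.89087641020984
```

```bash
sed -i 's/CC=np.array(.*/CC=np.array([.5756,.0246,0])/' h.py
cat >> h.py <<'E'
CELLS={1:((.440,.1372),-20.85),2:((.4367,.034),-11.5),3:((.4316,-.0807),-7.5)}
AH=.183
E
python3 - <<'E'
from h import *
c,a=CELLS[1]; R=Rt(np.radians(a)); p=np.array([*c,.019])
plan([(tcp(p+[0,0,.06],R,AH),R),(tcp(p,R,AH),R),(tcp(p+[0,0,.12],R,AH),R),(tcp(np.array([.5,-.05,.2]),Rt(np.radians(-74)),AH),Rt(np.radians(-74)))])
E
```

```text
0 [-0.0341, -0.0692, 0.1831] [0.0006, -0.0005, 0.2314] rows>=4.8
1 [0.0, 0.0, 0.06] [0.0, 0.0, 0.0] rows>=1.4
2 [0.0, 0.0, -0.12] [0.0, 0.0, 0.0] rows>=2.9
3 [-0.0613, -0.0768, -0.0305] [0.0, 0.0, 0.4638] rows>=3.7
3 [-0.0892, -0.0412, -0.0305] [0.0, 0.0, 0.4638] rows>=3.7
```

Call:
{"op": "arm_command", "data": {"deltas": [[[0.6, -0.0341, -0.0692, 0.1831, 0, 0, 0.2314], [0.6, -0.0341, -0.0692, 0.1831, 0, 0, 0.2314], [0.6, -0.0341, -0.0692, 0.1831, 0, 0, 0.2314], [0.6, -0.0341, -0.0692, 0.1831, 0, 0, 0.2314], [0.6, -0.0341, -0.0692, 0.1831, 0, 0, 0.2314]]]}}

```text
time_s: 6.57
position: [0.4405, 0.1328, 0.2592]
orientation: [-0.578, -3.086, 0.001]
wrist_force: [-0.8, -0.2, -0.4]
width: 0.6
finger_force: 0.0
```

Call:
{"op": "arm_command", "data": {"deltas": [[[0.6, 0, 0, 0.02, 0, 0, 0], [0.6, 0, 0, 0.04, 0, 0, 0], [0.6, 0, 0, 0.06, 0, 0, 0], [0.6, 0, 0, 0.06, 0, 0, 0]]]}}

```text
time_s: 6.9
position: [0.4393, 0.1336, 0.1984]
orientation: [-0.577, -3.081, 0.003]
wrist_force: [-1.1, -0.2, -0.5]
width: 0.602
finger_force: 0.0
```

Call:
{"op": "arm_command", "data": {"deltas": [[[0.2, 0, 0, 0, 0, 0, 0], [0.2, 0, 0, 0, 0, 0, 0], [0.2, 0, 0, 0, 0, 0, 0], [0.2, 0, 0, 0, 0, 0, 0]]], "newtons": 35}}

```text
time_s: 7.23
position: [0.4419, 0.1349, 0.2035]
orientation: [0.575, 3.085, 0.001]
wrist_force: [-0.0, -0.1, 1.7]
width: 0.338
finger_force: 35.1
```

Call:
{"op": "arm_command", "data": {"deltas": [[[0.2, 0, 0, -0.03, 0, 0, 0], [0.2, 0, 0, -0.06, 0, 0, 0], [0.2, 0, 0, -0.1, 0, 0, 0], [0.2, 0, 0, -0.12, 0, 0, 0]]]}}

```text
time_s: 7.57
position: [0.4418, 0.1351, 0.3269]
orientation: [0.574, 3.082, 0.002]
wrist_force: [1.8, 0.3, -0.7]
width: 0.34
finger_force: 35.0
```

Call:
{"op": "arm_command", "data": {"deltas": [[[0.2, -0.0613, -0.0768, -0.0305, 0, 0, 0.4638], [0.2, -0.0613, -0.0768, -0.0305, 0, 0, 0.4638], [0.2, -0.0613, -0.0768, -0.0305, 0, 0, 0.4638], [0.2, -0.0613, -0.0768, -0.0305, 0, 0, 0.4638], [0.2, -0.0613, -0.0768, -0.0305, 0, 0, 0.4638]]]}}

```text
time_s: 7.98
position: [0.4709, 0.0401, 0.3538]
orientation: [1.275, 2.869, 0.001]
wrist_force: [0.4, 0.2, -1.5]
width: 0.341
finger_force: 35.0
```

Call:
{"op": "arm_command", "data": {"deltas": [[[0.2, -0.0892, -0.0412, -0.0305, 0, 0, 0.4638], [0.2, -0.0892, -0.0412, -0.0305, 0, 0, 0.4638], [0.2, -0.0892, -0.0412, -0.0305, 0, 0, 0.4638], [0.2, -0.0892, -0.0412, -0.0305, 0, 0, 0.4638], [0.2, -0.0892, -0.0412, -0.0305, 0, 0, 0.4638]]]}}

```text
time_s: 8.4
position: [0.5002, -0.0529, 0.3834]
orientation: [1.897, 2.504, 0.001]
wrist_force: [-0.2, -0.0, -2.2]
width: 0.335
finger_force: 35.0
```

```bash
cat >> h.py <<'E'
def endview(R=None):
    s=st(); d=cam('side'); R=Ro.from_rotvec(s['orientation']); c=s['position']+R.apply([0,0,AH])
    D=-R.as_matrix()[:,0]; D=D if D@(-d['R'].T@d['t']-c)>0 else -D
    p=d['R']@(c+.034*D)+d['t']; uv=(float(d['fx']*p[0]/p[2]+d['cx']),float(d['fy']*p[1]/p[2]+d['cy']))
    print('facing end dir',D.round(2),'uv',uv)
    return d,uv
E
python3 - <<'E'
from h import *
d,uv=endview()
cv2.imwrite('pics/e1.png',cv2.resize(cv2.getRectSubPix(d['img'],(70,60),uv),(560,480),interpolation=cv2.INTER_CUBIC))
E
```

```text
t 8.4 pos [ 0.5002 -0.0529  0.3834] F [-0.2 -0.  -2.2] w 0.335 ff 35.0 q [-0.35 -0.01  1.82  0.    1.33 -0.62]
facing end dir [ 0.27 -0.96  0.  ] uv (266.9794630450967, 151.98184682885187)
```

View pics/e1.png

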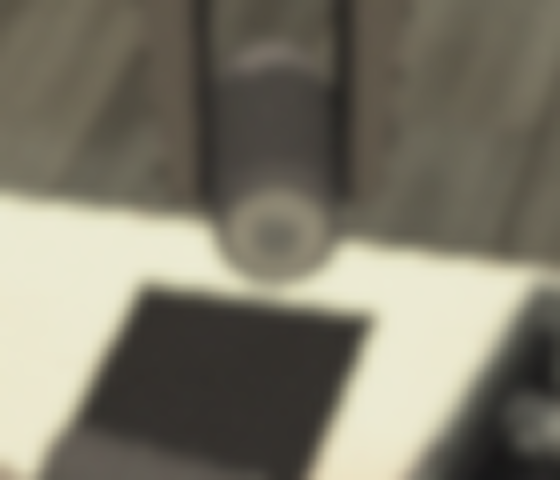

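```bash
cat >> h.py <<'E'
def ring(d,uv):
    # mean grey vs image offset around the end centre
    g=cv2.cvtColor(d['img'],cv2.COLOR_BGR2GRAY); q=cv2.getRectSubPix(g,(23,23),uv); print(q[::2,::2])
def well(x,y,z,tilt):
    R=Rt(CY,np.radians(tilt)); return tcp(case(x/1000,y/1000,z/1000),R,AH),R
E
python3 - <<'E'
from h import *
d,uv=endview(); ring(d,uv)
plan([well(5,64,180,25),well(10,64,80,25)])
E
```

```text
t 8.45 pos [ 0.4999 -0.0522  0.3829] F [-1.1  0.8 -2.5] w 0.339 ff 35.0 q [-0.34 -0.01  1.82  0.    1.33 -0.62]
facing end dir [ 0.28 -0.96 -0.  ] uv (266.9143634461886, 151.96652866941724)
[[ 77  49  65  69  72  72  71  67  62  43  63  87]
 [ 79  47  67  76  81  82  82  75  65  46  63  87]
 [ 79  50  70  82  91  96  94  85  75  52  66  86]
 [ 83  61  74  98 122 131 131 114  89  66  78  85]
 [137 107  93 129 132 126 130 137 120  84  96  99]
 [221 194 118 136 121 107 109 131 129  98 108 110]
 [232 222 141 134 125 110 113 134 130 174 208 190]
 [233 230 186 128 132 129 129 132 148 218 232 231]
 [218 221 220 200 160 147 155 182 219 231 232 232]
 [100 117 143 159 161 172 200 214 221 226 230 231]
 [ 50  52  57  58  64  75  89 100 119 143 161 179]
 [ 50  49  51  51  49  49  49  50  51  54  59 124]]
0 [0.0702, 0.0271, 0.0184] [-0.1254, -0.1941, -0.5652] rows>=4.9
0 [0.048, 0.0596, 0.0122] [-0.1254, -0.1941, -0.5652] rows>=4.9
1 [0.0377, -0.0, 0.0927] [0.0, 0.0, 0.0] rows>=2.4
```

Call:
{"op": "arm_command", "data": {"deltas": [[[0.2, 0.0702, 0.0271, 0.0184, -0.1254, -0.1941, -0.5652], [0.2, 0.0702, 0.0271, 0.0184, -0.1254, -0.1941, -0.5652], [0.2, 0.0702, 0.0271, 0.0184, -0.1254, -0.1941, -0.5652], [0.2, 0.0702, 0.0271, 0.0184, -0.1254, -0.1941, -0.5652], [0.2, 0.0702, 0.0271, 0.0184, -0.1254, -0.1941, -0.5652]]]}}

```text
time_s: 8.92
position: [0.5064, 0.0245, 0.3637]
orientation: [1.02, 2.729, -0.026]
wrist_force: [-0.5, 0.0, -1.7]
width: 0.336
finger_force: 35.0
```

Call:
{"op": "arm_command", "data": {"deltas": [[[0.2, 0.048, 0.0596, 0.0122, -0.1254, -0.1941, -0.5652], [0.2, 0.048, 0.0596, 0.0122, -0.1254, -0.1941, -0.5652], [0.2, 0.048, 0.0596, 0.0122, -0.1254, -0.1941, -0.5652], [0.2, 0.048, 0.0596, 0.0122, -0.1254, -0.1941, -0.5652], [0.2, 0.048, 0.0596, 0.0122, -0.1254, -0.1941, -0.5652]]]}}

```text
time_s: 9.33
position: [0.5131, 0.0994, 0.3452]
orientation: [0.18, 2.699, -0.045]
wrist_force: [-0.8, -0.1, -0.7]
width: 0.34
finger_force: 35.0
```

Call:
{"op": "arm_command", "data": {"deltas": [[[0.2, 0.0377, 0, 0.0927, 0, 0, 0], [0.2, 0.0377, 0, 0.0927, 0, 0, 0], [0.2, 0.0377, 0, 0.0927, 0, 0, 0], [0.2, 0.0377, 0, 0.0927, 0, 0, 0], [0.2, 0.0377, 0, 0.0927, 0, 0, 0]]]}}

```text
time_s: 9.75
position: [0.5183, 0.0974, 0.2453]
orientation: [0.193, 2.701, -0.045]
wrist_force: [0.6, 0.4, -1.2]
width: 0.337
finger_force: 35.0
```

```bash
cat >> h.py <<'E'
def incase():
    s=st(); R=Ro.from_rotvec(s['orientation']); c=s['position']+R.apply([0,0,AH])
    print('cell in case mm',(Ro.from_euler('z',-CY).apply(c-CC)*1000).round(1),'eul',np.degrees((Ro.from_euler('z',-CY)*R*Ro.from_matrix(B).inv()).as_rotvec()).round(1))
E
python3 - <<'E'
from h import *
incase()
plan([well(10,64,41,25),well(-3,64,41,25)])
E
```

```text
t 9.75 pos [0.5183 0.0974 0.2453] F [ 0.6  0.4 -1.2] w 0.337 ff 35.0 q [-0.03  0.12  2.01 -0.09  0.58 -1.4 ]
cell in case mm [10.  63.6 79.3] eul [ -0.1 -24.9  -0.1]
0 [0.0165, 0.0001, 0.0347] [-0.0023, -0.002, -0.001] rows>=0.9
1 [0.0118, -0.0, -0.0055] [0.0, 0.0, 0.0] rows>=0.3
```

Call:
{"op": "arm_command", "data": {"deltas": [[[0.2, 0.005, 0, 0.011, 0, 0, 0], [0.2, 0.009, 0, 0.02, 0, 0, 0], [0.2, 0.013, 0, 0.028, 0, 0, 0], [0.2, 0.0165, 0, 0.0347, -0.002, -0.002, 0], [0.2, 0.0165, 0, 0.0347, -0.002, -0.002, 0]]]}}

```text
time_s: 10.17
position: [0.5185, 0.0968, 0.2068]
orientation: [0.197, 2.697, -0.042]
wrist_force: [0.3, 1.5, -0.3]
width: 0.337
finger_force: 35.0
```

Call:
{"op": "arm_command", "data": {"deltas": [[[0.2, 0.003, 0, -0.0014, 0, 0, 0], [0.2, 0.006, 0, -0.0028, 0, 0, 0], [0.2, 0.009, 0, -0.0042, 0, 0, 0], [0.2, 0.0118, 0, -0.0055, 0, 0, 0], [0.2, 0.0118, 0, -0.0055, 0, 0, 0]]]}}

```text
time_s: 10.58
position: [0.5066, 0.0984, 0.209]
orientation: [0.197, 2.692, -0.042]
wrist_force: [6.1, -0.3, -2.3]
width: 0.337
finger_force: 35.0
```

Run:
```python
from h import *
incase()
f=lambda a: 10.5+35*np.sin(np.radians(a))+16*np.cos(np.radians(a))
s=bot.sense(); p0=s['position'];R0=Ro.from_rotvec(s['orientation'])
for a in (20,15,10,5,0.):
    P,R=well(-3,64,f(a),a); print(a,R0.inv().apply(P-p0).round(4),(R0.inv()*R).as_rotvec().round(3))
```

```text
t 10.58 pos [0.5066 0.0984 0.209 ] F [ 6.1 -0.3 -2.3] w 0.337 ff 35.0 q [-0.03  0.16  2.06 -0.1   0.49 -1.37]
cell in case mm [-0.2 63.3 43.6] eul [  0.  -25.4  -0.3]
20 [-0.0121  0.0007  0.0052] [-0.     0.094 -0.004]
15 [-0.0268  0.0008  0.0096] [ 0.     0.181 -0.004]
10 [-0.0412  0.0008  0.0156] [ 0.     0.269 -0.004]
5 [-0.0552  0.0009  0.0231] [ 0.     0.356 -0.004]
0.0 [-0.0686  0.001   0.032 ] [ 0.001  0.443 -0.004]
```

Call:
{"op": "arm_command", "data": {"deltas": [[[0.2, -0.0121, 0.0005, 0.0052, 0, 0.094, 0], [0.2, -0.0268, 0.0008, 0.0096, 0, 0.181, -0.004], [0.2, -0.0412, 0.0008, 0.0156, 0, 0.269, -0.004], [0.2, -0.0552, 0.0009, 0.0231, 0, 0.356, -0.004], [0.2, -0.0686, 0.001, 0.032, 0, 0.443, -0.004]]]}}

```text
time_s: 11.0
position: [0.5838, 0.088, 0.2103]
orientation: [0.223, 3.133, 0.002]
wrist_force: [4.9, -0.7, 20.9]
width: 0.338
finger_force: 35.0
```

Call:
{"op": "arm_command", "data": {"deltas": [[[0.2, 0, 0, 0, 0, 0, 0], [0.2, 0, 0, 0, 0, 0, 0]]]}}

```text
time_s: 11.17
position: [0.5845, 0.0879, 0.2105]
orientation: [0.223, 3.128, 0.002]
wrist_force: [7.2, 0.1, 0.6]
width: 0.338
finger_force: 35.0
```

Run:
```python
from h import *
incase()
```

```text
t 11.17 pos [0.5845 0.0879 0.2105] F [7.2 0.1 0.6] w 0.338 ff 35.0 q [-0.06  0.42  1.69  0.    1.03 -1.48]
cell in case mm [ 0.9 64.2 27.5] eul [ 0.1 -0.3 -0.1]
```

Call:
{"op": "arm_command", "data": {"deltas": [[[0.2, -0.001, 0, 0.001, 0, 0, 0], [0.2, -0.001, 0, 0.002, 0, 0, 0], [0.2, -0.001, 0, 0.002, 0, 0, 0]]]}}

```text
time_s: 11.42
position: [0.5847, 0.088, 0.2104]
orientation: [0.222, 3.129, 0.001]
wrist_force: [2.2, -1.4, 13.7]
width: 0.338
finger_force: 35.0
```

Call:
{"op": "arm_command", "data": {"deltas": [[[0.5, 0, 0, 0, 0, 0, 0], [0.5, 0, 0, 0, 0, 0, 0], [0.5, 0, 0, 0, 0, 0, 0], [0.5, 0, 0, -0.01, 0, 0, 0], [0.5, 0, 0, -0.03, 0, 0, 0]]]}}

```text
time_s: 11.83
position: [0.5804, 0.0884, 0.2335]
orientation: [-0.222, -3.123, -0.001]
wrist_force: [0.1, -0.3, 0.0]
width: 0.502
finger_force: 0.0
```

Call:
{"op": "arm_command", "data": {"deltas": [[[0.6, 0.03, -0.01, -0.03, 0, 0, 0], [0.6, 0.07, -0.03, -0.06, 0, 0, 0], [0.6, 0.11, -0.04, -0.06, 0, 0, 0], [0.6, 0.15, -0.05, -0.06, 0, 0, 0], [0.6, 0.17, -0.05, -0.06, 0, 0, 0]]]}}

```text
time_s: 12.25
position: [0.4045, 0.0624, 0.2968]
orientation: [-0.223, -3.129, -0.001]
wrist_force: [-0.9, 0.7, 0.9]
width: 0.598
finger_force: 0.0
```

```bash
cat >> h.py <<'E'
def seated(y,d):
    P=cloud(d); Q=Ro.from_euler('z',-CY).apply((P-CC).reshape(-1,3)).reshape(P.shape)*1000
    for x0 in (-30,-18,-6,6,18,30):
        m=(abs(Q[...,0]-x0)<6)&(abs(Q[...,1]-y)<5)&(Q[...,2]>0)&(Q[...,2]<70); print(x0,'z',np.median(Q[m][:,2]).round(1) if m.any() else None,end='; ')
    m=(abs(Q[...,1]-y)<22)&(abs(Q[...,0])<48)&(Q[...,2]>36)&(Q[...,2]<60)
    if m.any():
        q=Q[m]; print('\nridge>36: x',np.percentile(q[:,0],[2,98]).round(1),'y',np.percentile(q[:,1],[2,50,98]).round(1))
E
python3 - <<'E'
from h import *
st(); d=cam('top'); seated(64,d)
c,a=CELLS[2]; R=Rt(np.radians(a)); p=np.array([*c,.019])
plan([(tcp(p+[0,0,.06],R,AH),R),(tcp(p,R,AH),R),(tcp(p+[0,0,.12],R,AH),R),(tcp(np.array([.5,-.05,.2]),Rt(np.radians(-74)),AH),Rt(np.radians(-74)))])
# re-check where cell 2 is
P=cloud(d); z=P[...,2]; m=((z>.022)&(z<.04)&(P[...,0]<.48)&(P[...,0]>.38)&(P[...,1]<.085)&(P[...,1]>-.12)).astype(np.uint8)
n,l,s,_=cv2.connectedComponentsWithStats(m)
for i in range(1,n):
    if s[i,4]>100: print(cv2.minAreaRect((P[l==i][:,:2]*1000).astype(np.float32)))
E
```

```text
t 12.25 pos [0.4045 0.0624 0.2968] F [-0.9  0.7  0.9] w 0.598 ff 0.0 q [-0.14 -0.17  2.15  0.    1.17 -1.57]
-30 z 40.7; -18 z 41.3; -6 z 41.3; 6 z 41.1; 18 z 41.0; 30 z 41.6; 
ridge>36: x [-32.1  34. ] y [51.1 63.4 75.5]
0 [-0.0411, -0.0242, 0.0319] [-0.0002, -0.0123, 0.0593] rows>=1.4
1 [0.0, 0.0, 0.06] [0.0, 0.0, 0.0] rows>=1.4
2 [0.0, 0.0, -0.12] [0.0, 0.0, 0.0] rows>=2.9
3 [-0.0394, -0.0348, -0.0305] [0.0, 0.0, 0.5454] rows>=4.4
3 [-0.0518, -0.0094, -0.0305] [0.0, 0.0, 0.5454] rows>=4.4
((455.481201171875, 29.9919490814209), (29.865419387817383, 30.9419002532959), 81.09854888916016)
((431.4342041015625, -80.73475646972656), (30.868240356445312, 69.95297241210938), 82.80757904052734)
```

Call:
{"op": "arm_command", "data": {"deltas": [[[0.6, -0.0411, -0.0242, 0.0319, 0, -0.0123, 0.0593], [0.6, -0.0411, -0.0242, 0.0319, 0, -0.0123, 0.0593], [0.6, -0.0411, -0.0242, 0.0319, 0, -0.0123, 0.0593]]]}}

```text
time_s: 12.55
position: [0.4446, 0.0319, 0.2635]
orientation: [0.318, 3.119, -0.001]
wrist_force: [0.4, 0.6, 1.2]
width: 0.601
finger_force: 0.0
```

Run:
```python
from h import *
st()
c,a=CELLS[2]; R=Rt(np.radians(a)); p=np.array([*c,.019]); plan([(tcp(p,R,AH),R)])
```

```text
t 12.55 pos [0.4446 0.0319 0.2635] F [0.4 0.6 1.2] w 0.601 ff 0.0 q [-0.2  -0.02  2.08  0.    1.07 -1.57]
0 [0.0086, 0.0004, 0.0614] [0.0003, 0.0069, -0.0023] rows>=1.5
```

Call:
{"op": "arm_command", "data": {"deltas": [[[0.6, 0.008, 0, 0.02, 0, 0.006, 0], [0.6, 0.008, 0, 0.04, 0, 0.006, 0], [0.6, 0.008, 0, 0.06, 0, 0.006, 0], [0.6, 0.008, 0, 0.06, 0, 0.006, 0]]]}}

```text
time_s: 12.88
position: [0.4347, 0.0353, 0.2016]
orientation: [-0.315, -3.121, -0.002]
wrist_force: [-1.0, 0.1, -0.8]
width: 0.601
finger_force: 0.0
```

Run:
```python
from h import *
st()
c,a=CELLS[2]; R=Rt(np.radians(a)); p=np.array([*c,.019]); plan([(tcp(p,R,AH),R)])
```

```text
t 12.88 pos [0.4347 0.0353 0.2016] F [-1.   0.1 -0.8] w 0.601 ff 0.0 q [-0.2   0.08  2.13  0.    0.93 -1.57]
0 [-0.0022, -0.0009, -0.0004] [0.0008, -0.005, -0.0002] rows>=0.1
```

Close, lift, and turn to the camera.

Call:
{"op": "arm_command", "data": {"deltas": [[[0.2, -0.001, 0, 0, 0, 0, 0], [0.2, -0.001, 0, 0, 0, 0, 0], [0.2, -0.001, 0, 0, 0, 0, 0], [0.2, -0.001, 0, 0, 0, 0, 0]]], "newtons": 35}}

```text
time_s: 13.22
position: [0.4387, 0.0343, 0.2059]
orientation: [0.315, 3.12, -0.0]
wrist_force: [0.4, 0.8, 3.0]
width: 0.338
finger_force: 35.1
```

Call:
{"op": "arm_command", "data": {"deltas": [[[0.2, 0, 0, -0.03, 0, 0, 0], [0.2, 0, 0, -0.06, 0, 0, 0], [0.2, 0, 0, -0.1, 0, 0, 0], [0.2, 0, 0, -0.12, 0, 0, 0]]]}}

```text
time_s: 13.55
position: [0.4384, 0.0343, 0.3293]
orientation: [0.314, 3.117, -0.0]
wrist_force: [2.2, -1.1, 0.3]
width: 0.337
finger_force: 35.0
```

Call:
{"op": "arm_command", "data": {"deltas": [[[0.2, -0.0394, -0.0348, -0.0305, 0, 0, 0.5454], [0.2, -0.0394, -0.0348, -0.0305, 0, 0, 0.5454], [0.2, -0.0394, -0.0348, -0.0305, 0, 0, 0.5454], [0.2, -0.0394, -0.0348, -0.0305, 0, 0, 0.5454], [0.2, -0.0394, -0.0348, -0.0305, 0, 0, 0.5454]]]}}

```text
time_s: 13.97
position: [0.4692, -0.0079, 0.3559]
orientation: [1.154, 2.918, 0.002]
wrist_force: [-0.4, -0.2, -1.5]
width: 0.342
finger_force: 35.0
```

Call:
{"op": "arm_command", "data": {"deltas": [[[0.2, -0.0518, -0.0094, -0.0305, 0, 0, 0.5454], [0.2, -0.0518, -0.0094, -0.0305, 0, 0, 0.5454], [0.2, -0.0518, -0.0094, -0.0305, 0, 0, 0.5454], [0.2, -0.0518, -0.0094, -0.0305, 0, 0, 0.5454], [0.2, -0.0518, -0.0094, -0.0305, 0, 0, 0.5454]]]}}

```text
time_s: 14.38
position: [0.5007, -0.05, 0.3864]
orientation: [1.897, 2.5, 0.003]
wrist_force: [-0.1, -0.5, -0.7]
width: 0.338
finger_force: 35.0
```

Run:
```python
from h import *
d,uv=endview(); ring(d,uv)
plan([well(5,0,180,25),well(10,0,80,25)])
```

```text
t 14.38 pos [ 0.5007 -0.05    0.3864] F [-0.1 -0.5 -0.7] w 0.338 ff 35.0 q [-0.34 -0.02  1.82  0.    1.34 -0.61]
facing end dir [ 0.27 -0.96  0.  ] uv (267.84367964396864, 149.96179495114313)
[[ 73  50  63  68  72  72  69  68  62  44  62  87]
 [ 77  47  64  70  76  76  75  71  63  46  63  86]
 [ 79  48  66  78  84  88  87  83  71  52  63  86]
 [ 82  51  69  84 101 110 106  95  80  62  75  88]
 [ 93  77  80 111 132 134 135 129  99  78  93  98]
 [127 102  99 132 129 116 118 133 123  89  96 102]
 [217 192 123 136 121 106 109 131 129  95 109 107]
 [232 224 155 131 130 118 121 134 131 185 203 178]
 [233 231 213 153 133 130 132 143 182 226 231 230]
 [218 224 228 220 204 181 190 216 229 232 232 233]
 [106 131 154 166 179 197 213 218 224 229 230 231]
 [ 51  53  58  60  70  82  94 105 131 154 168 203]]
0 [0.0269, 0.0087, 0.0135] [-0.0832, -0.1279, -0.379] rows>=3.3
0 [0.0235, 0.0173, 0.0113] [-0.0832, -0.1279, -0.379] rows>=3.3
0 [0.0169, 0.0241, 0.0104] [-0.0832, -0.1279, -0.379] rows>=3.3
1 [0.0377, -0.0, 0.0927] [0.0, 0.0, 0.0] rows>=2.4
```

Call:
{"op": "arm_command", "data": {"deltas": [[[0.2, 0.0269, 0.0087, 0.011, -0.0832, -0.1279, -0.379], [0.2, 0.0269, 0.0087, 0.011, -0.0832, -0.1279, -0.379], [0.2, 0.0269, 0.0087, 0.011, -0.0832, -0.1279, -0.379], [0.2, 0.0269, 0.0087, 0.011, -0.0832, -0.1279, -0.379]]]}}

```text
time_s: 14.77
position: [0.5013, -0.0208, 0.3748]
orientation: [1.305, 2.685, -0.014]
wrist_force: [0.1, 0.3, -1.2]
width: 0.341
finger_force: 35.0
```

Call:
{"op": "arm_command", "data": {"deltas": [[[0.2, 0.0235, 0.0173, 0.0113, -0.0832, -0.1279, -0.379], [0.2, 0.0235, 0.0173, 0.0113, -0.0832, -0.1279, -0.379], [0.2, 0.0235, 0.0173, 0.0113, -0.0832, -0.1279, -0.379], [0.2, 0.0235, 0.0173, 0.0113, -0.0832, -0.1279, -0.379]]]}}

```text
time_s: 15.1
position: [0.5021, 0.0074, 0.3612]
orientation: [0.731, 2.744, -0.029]
wrist_force: [-0.1, -0.8, -1.4]
width: 0.337
finger_force: 35.0
```

Call:
{"op": "arm_command", "data": {"deltas": [[[0.2, 0.0169, 0.0241, 0.0104, -0.0832, -0.1279, -0.379], [0.2, 0.0169, 0.0241, 0.0104, -0.0832, -0.1279, -0.379], [0.2, 0.0169, 0.0241, 0.0104, -0.0832, -0.1279, -0.379], [0.2, 0.0169, 0.0241, 0.0104, -0.0832, -0.1279, -0.379]]]}}

```text
time_s: 15.43
position: [0.5031, 0.0355, 0.3476]
orientation: [0.174, 2.7, -0.041]
wrist_force: [-0.3, -0.3, -1.2]
width: 0.339
finger_force: 35.0
```

Call:
{"op": "arm_command", "data": {"deltas": [[[0.2, 0.0377, 0, 0.0927, 0, 0, 0], [0.2, 0.0377, 0, 0.0927, 0, 0, 0], [0.2, 0.0377, 0, 0.0927, 0, 0, 0], [0.2, 0.0377, 0, 0.0927, 0, 0, 0], [0.2, 0.0377, 0, 0.0927, 0, 0, 0]]]}}

```text
time_s: 15.85
position: [0.5082, 0.0343, 0.2475]
orientation: [0.183, 2.702, -0.041]
wrist_force: [0.2, 0.2, -0.2]
width: 0.337
finger_force: 35.0
```

```bash
sed -i 's/^AH=.*/AH=.1855/' h.py
python3 - <<'E'
from h import *
incase()
plan([well(10,0,41,25),well(-3,0,41,25)])
E
```

```text
t 15.85 pos [0.5082 0.0343 0.2475] F [ 0.2  0.2 -0.2] w 0.337 ff 35.0 q [-0.17  0.06  2.07  0.03  0.58 -1.63]
cell in case mm [ 9.9  0.6 79.2] eul [  0.1 -24.9   0.3]
0 [0.0164, -0.0001, 0.0347] [0.0022, -0.0023, 0.0055] rows>=0.9
1 [0.0118, -0.0, -0.0055] [0.0, 0.0, 0.0] rows>=0.3
```

Call:
{"op": "arm_command", "data": {"deltas": [[[0.2, 0.005, 0, 0.011, 0, 0, 0], [0.2, 0.009, 0, 0.02, 0, 0, 0], [0.2, 0.013, 0, 0.028, 0, 0, 0.003], [0.2, 0.0164, 0, 0.0347, 0.002, -0.002, 0.0055], [0.2, 0.0164, 0, 0.0347, 0.002, -0.002, 0.0055]]]}}

```text
time_s: 16.27
position: [0.5082, 0.0343, 0.2087]
orientation: [0.192, 2.698, -0.042]
wrist_force: [1.2, 0.2, -0.6]
width: 0.341
finger_force: 35.0
```

Call:
{"op": "arm_command", "data": {"deltas": [[[0.2, 0.0035, 0, -0.0016, 0, 0, 0], [0.2, 0.007, 0, -0.0033, 0, 0, 0], [0.2, 0.0105, 0, -0.005, 0, 0, 0], [0.2, 0.0135, 0, -0.0063, 0, 0, 0], [0.2, 0.0135, 0, -0.0063, 0, 0, 0]]]}}

```text
time_s: 16.68
position: [0.4941, 0.0362, 0.2108]
orientation: [0.192, 2.693, -0.043]
wrist_force: [6.2, -1.3, -2.8]
width: 0.34
finger_force: 35.0
```

```bash
cat >> h.py <<'E'
def letdown(y,x=-3):
    incase(); f=lambda a: 10.5+35*np.sin(np.radians(a))+16*np.cos(np.radians(a))
    s=bot.sense(); p0=s['position'];R0=Ro.from_rotvec(s['orientation'])
    for a in (20,15,10,5,0.):
        P,R=well(x,y,f(a),a); print(a,R0.inv().apply(P-p0).round(4),(R0.inv()*R).as_rotvec().round(3))
E
python3 -c "
from h import *
letdown(0)"
```

```text
t 16.68 pos [0.4941 0.0362 0.2108] F [ 6.2 -1.3 -2.8] w 0.34 ff 35.0 q [-0.18  0.1   2.12  0.03  0.48 -1.63]
cell in case mm [-2.9 -0.  43.2] eul [ -0.  -25.4  -0. ]
20 [-0.0148 -0.      0.0059] [-0.     0.093 -0.001]
15 [-0.0297 -0.      0.0103] [-0.     0.181 -0.001]
10 [-0.0444  0.      0.0164] [-0.     0.268 -0.001]
5 [-0.0586  0.      0.0239] [-0.     0.355 -0.001]
0.0 [-0.0722  0.      0.0329] [-0.     0.443 -0.001]
```

Call:
{"op": "arm_command", "data": {"deltas": [[[0.2, -0.0148, 0, 0.0059, 0, 0.093, 0], [0.2, -0.0297, 0, 0.0103, 0, 0.181, 0], [0.2, -0.0444, 0, 0.0164, 0, 0.268, 0], [0.2, -0.0586, 0, 0.0239, 0, 0.355, 0], [0.2, -0.0722, 0, 0.0329, 0, 0.443, 0]]]}}

```text
time_s: 17.1
position: [0.5743, 0.0249, 0.2126]
orientation: [-0.223, -3.132, -0.001]
wrist_force: [-1.9, 1.4, 21.2]
width: 0.343
finger_force: 35.0
```

Call:
{"op": "arm_command", "data": {"deltas": [[[0.2, 0, 0, 0, 0, 0, 0], [0.2, 0, 0, 0, 0, 0, 0]]]}}

```text
time_s: 17.27
position: [0.5753, 0.0247, 0.2128]
orientation: [0.223, 3.129, 0.001]
wrist_force: [8.5, -0.2, 2.4]
width: 0.342
finger_force: 35.0
```

```bash
python3 -c "
from h import *
incase()"
```

```text
t 17.27 pos [0.5753 0.0247 0.2128] F [ 8.5 -0.2  2.4] w 0.342 ff 35.0 q [-0.17  0.38  1.73  0.    1.02 -1.6 ]
cell in case mm [ 0.4  0.2 27.3] eul [ 0.  -0.2 -0.1]
```

Call:
{"op": "arm_command", "data": {"deltas": [[[0.2, -0.001, 0, 0.001, 0, 0, 0], [0.2, -0.001, 0, 0.002, 0, 0, 0], [0.2, -0.001, 0, 0.002, 0, 0, 0]]]}}

```text
time_s: 17.52
position: [0.5755, 0.0247, 0.2126]
orientation: [0.222, 3.13, 0.0]
wrist_force: [1.0, 1.0, 14.4]
width: 0.341
finger_force: 35.0
```

Call:
{"op": "arm_command", "data": {"deltas": [[[0.5, 0, 0, 0, 0, 0, 0], [0.5, 0, 0, 0, 0, 0, 0], [0.5, 0, 0, 0, 0, 0, 0], [0.5, 0, 0, -0.01, 0, 0, 0], [0.5, 0, 0, -0.03, 0, 0, 0]]]}}

```text
time_s: 17.93
position: [0.5714, 0.0253, 0.2358]
orientation: [-0.222, -3.121, -0.002]
wrist_force: [-0.2, 0.3, 0.1]
width: 0.498
finger_force: 0.0
```

Call:
{"op": "arm_command", "data": {"deltas": [[[0.6, 0.03, -0.02, -0.03, 0, 0, 0], [0.6, 0.07, -0.05, -0.06, 0, 0, 0], [0.6, 0.1, -0.08, -0.06, 0, 0, 0], [0.6, 0.13, -0.1, -0.06, 0, 0, 0], [0.6, 0.13, -0.1, -0.06, 0, 0, 0]]]}}

```text
time_s: 18.35
position: [0.4273, -0.0565, 0.299]
orientation: [-0.224, -3.126, -0.0]
wrist_force: [-0.9, 0.5, -0.3]
width: 0.6
finger_force: 0.0
```

Run:
```python
from h import *
st(); d=cam('top'); seated(0,d); seated(64,d)
c,a=CELLS[3]; R=Rt(np.radians(a)); p=np.array([*c,.019])
plan([(tcp(p+[0,0,.06],R,AH-.0025),R)])
```

```text
t 18.35 pos [ 0.4273 -0.0565  0.299 ] F [-0.9  0.5 -0.3] w 0.6 ff 0.0 q [-0.41 -0.11  2.09 -0.    1.17 -1.84]
-30 z 41.3; -18 z 40.6; -6 z 40.6; 6 z 40.4; 18 z 40.4; 30 z 41.7; 
ridge>36: x [-30.2  34.3] y [-11.6   0.9  12.7]
-30 z 39.6; -18 z 41.3; -6 z 40.8; 6 z 41.5; 18 z 42.3; 30 z 40.6; 
ridge>36: x [-32.4  33.6] y [51.  62.8 76.1]
0 [-0.0081, -0.023, 0.0368] [-0.0003, -0.0077, -0.0131] rows>=1.1
```

Call:
{"op": "arm_command", "data": {"deltas": [[[0.6, -0.003, -0.0235, 0.037, 0, -0.0077, -0.0131], [0.6, -0.003, -0.0235, 0.037, 0, -0.0077, -0.0131], [0.6, -0.003, -0.0235, 0.037, 0, -0.0077, -0.0131], [0.6, -0.003, -0.0235, 0.037, 0, -0.0077, -0.0131]]]}}

```text
time_s: 18.73
position: [0.4305, -0.0789, 0.2622]
orientation: [0.203, 3.133, 0.001]
wrist_force: [0.7, -0.1, 0.2]
width: 0.598
finger_force: 0.0
```

Run:
```python
from h import *
st()
c,a=CELLS[3]; R=Rt(np.radians(a)); p=np.array([*c,.019]); plan([(tcp(p,R,AH-.0025),R)])
```

```text
t 18.73 pos [ 0.4305 -0.0789  0.2622] F [ 0.7 -0.1  0.2] w 0.598 ff 0.0 q [-0.46 -0.03  2.1   0.    1.07 -1.9 ]
0 [-0.0012, -0.0017, 0.0602] [0.0011, 0.0019, 0.0016] rows>=1.4
```

Call:
{"op": "arm_command", "data": {"deltas": [[[0.6, -0.001, -0.0017, 0.02, 0, 0.002, 0.0016], [0.6, -0.001, -0.0017, 0.04, 0, 0.002, 0.0016], [0.6, -0.001, -0.0017, 0.06, 0, 0.002, 0.0016], [0.6, -0.001, -0.0017, 0.06, 0, 0.002, 0.0016]]]}}

```text
time_s: 19.07
position: [0.4303, -0.0798, 0.1998]
orientation: [-0.203, -3.131, -0.004]
wrist_force: [-0.3, 0.5, -1.1]
width: 0.604
finger_force: 0.0
```

Call:
{"op": "arm_command", "data": {"deltas": [[[0.2, 0, 0, 0, 0, 0, 0], [0.2, 0, 0, 0, 0, 0, 0], [0.2, 0, 0, 0, 0, 0, 0], [0.2, 0, 0, 0, 0, 0, 0]]], "newtons": 35}}

```text
time_s: 19.4
position: [0.4319, -0.0813, 0.2033]
orientation: [0.204, 3.132, -0.001]
wrist_force: [0.9, 0.5, 4.0]
width: 0.337
finger_force: 35.1
```

Call:
{"op": "arm_command", "data": {"deltas": [[[0.2, 0, 0, -0.03, 0, 0, 0], [0.2, 0, 0, -0.06, 0, 0, 0], [0.2, 0, 0, -0.1, 0, 0, 0], [0.2, 0, 0, -0.12, 0, 0, 0]]]}}

```text
time_s: 19.73
position: [0.4317, -0.0815, 0.3265]
orientation: [0.204, 3.129, -0.003]
wrist_force: [0.2, -0.2, -0.6]
width: 0.339
finger_force: 35.0
```

Run:
```python
from h import *
st()
plan([(tcp(np.array([.5,-.05,.2]),Rt(np.radians(-74)),AH),Rt(np.radians(-74)))])
```

```text
t 19.73 pos [ 0.4317 -0.0815  0.3265] F [ 0.2 -0.2 -0.6] w 0.339 ff 35.0 q [-0.46 -0.13  2.05  0.    1.22 -1.9 ]
0 [-0.032, 0.02, -0.0293] [0.0011, 0.0032, 0.5805] rows>=4.6
0 [-0.0157, 0.0342, -0.0294] [0.0011, 0.0032, 0.5805] rows>=4.6
```

Call:
{"op": "arm_command", "data": {"deltas": [[[0.2, -0.032, 0.02, -0.0293, 0, 0, 0.58], [0.2, -0.032, 0.02, -0.0293, 0, 0, 0.58], [0.2, -0.032, 0.02, -0.0293, 0, 0, 0.58], [0.2, -0.032, 0.02, -0.0293, 0, 0, 0.58], [0.2, -0.032, 0.02, -0.0293, 0, 0, 0.58]]]}}

```text
time_s: 20.15
position: [0.4654, -0.0653, 0.3519]
orientation: [1.1, 2.941, 0.001]
wrist_force: [0.2, 0.1, -1.5]
width: 0.341
finger_force: 35.0
```

Call:
{"op": "arm_command", "data": {"deltas": [[[0.2, -0.0157, 0.0342, -0.0294, 0, 0, 0.58], [0.2, -0.0157, 0.0342, -0.0294, 0, 0, 0.58], [0.2, -0.0157, 0.0342, -0.0294, 0, 0, 0.58], [0.2, -0.0157, 0.0342, -0.0294, 0, 0, 0.58], [0.2, -0.0157, 0.0342, -0.0294, 0, 0, 0.58]]]}}

```text
time_s: 20.57
position: [0.4995, -0.0496, 0.3812]
orientation: [1.896, 2.504, 0.001]
wrist_force: [-0.3, -0.1, -1.9]
width: 0.339
finger_force: 35.0
```

```bash
sed -i 's/^AH=.*/AH=.1843/' h.py
python3 - <<'E'
from h import *
d,uv=endview(); ring(d,uv)
plan([well(5,-64,180,25),well(10,-64,80,25)])
E
```

```text
t 20.57 pos [ 0.4995 -0.0496  0.3812] F [-0.3 -0.1 -1.9] w 0.339 ff 35.0 q [-0.34 -0.01  1.83  0.    1.33 -0.62]
facing end dir [ 0.27 -0.96  0.  ] uv (267.1132157096355, 152.5953631135073)
[[ 77  49  63  70  73  74  74  70  62  46  63  88]
 [ 77  47  66  76  84  86  85  81  70  49  65  87]
 [ 77  48  69  82  91  99  96  87  77  57  68  89]
 [ 88  56  74 102 124 132 129 115  92  75  84  96]
 [166 125  94 130 135 127 128 135 116  91  99 101]
 [227 200 119 137 125 108 111 133 128 111 135 127]
 [232 222 146 134 127 110 113 134 130 173 219 209]
 [231 229 194 134 132 126 130 137 158 218 232 231]
 [187 198 207 183 148 137 153 180 219 230 232 233]
 [ 76  89 107 116 112 130 159 178 198 213 222 225]
 [ 50  51  52  53  55  60  68  74  89 106 120 155]
 [ 50  50  51  50  50  49  49  49  50  50  60 149]]
0 [0.0073, 0.0003, 0.0113] [-0.0838, -0.1286, -0.3792] rows>=3.3
0 [0.0082, 0.0023, 0.0104] [-0.0838, -0.1286, -0.3792] rows>=3.3
0 [0.0081, 0.0046, 0.0097] [-0.0838, -0.1286, -0.3792] rows>=3.3
1 [0.0377, -0.0, 0.0927] [0.0, 0.0, 0.0] rows>=2.4
```

Call:
{"op": "arm_command", "data": {"deltas": [[[0.2, 0.0073, 0, 0.0113, -0.0838, -0.1286, -0.3792], [0.2, 0.0073, 0, 0.0113, -0.0838, -0.1286, -0.3792], [0.2, 0.0073, 0, 0.0113, -0.0838, -0.1286, -0.3792], [0.2, 0.0073, 0, 0.0113, -0.0838, -0.1286, -0.3792]]]}}

```text
time_s: 20.95
position: [0.4971, -0.0425, 0.3694]
orientation: [1.303, 2.688, -0.015]
wrist_force: [-0.1, 1.1, -1.3]
width: 0.34
finger_force: 35.0
```

Call:
{"op": "arm_command", "data": {"deltas": [[[0.2, 0.0082, 0.0023, 0.0104, -0.0838, -0.1286, -0.3792], [0.2, 0.0082, 0.0023, 0.0104, -0.0838, -0.1286, -0.3792], [0.2, 0.0082, 0.0023, 0.0104, -0.0838, -0.1286, -0.3792], [0.2, 0.0082, 0.0023, 0.0104, -0.0838, -0.1286, -0.3792]]]}}

```text
time_s: 21.28
position: [0.4952, -0.0355, 0.358]
orientation: [0.729, 2.746, -0.029]
wrist_force: [-0.9, 0.5, -2.1]
width: 0.34
finger_force: 35.0
```

Call:
{"op": "arm_command", "data": {"deltas": [[[0.2, 0.0081, 0.0046, 0.0097, -0.0838, -0.1286, -0.3792], [0.2, 0.0081, 0.0046, 0.0097, -0.0838, -0.1286, -0.3792], [0.2, 0.0081, 0.0046, 0.0097, -0.0838, -0.1286, -0.3792], [0.2, 0.0081, 0.0046, 0.0097, -0.0838, -0.1286, -0.3792]]]}}

```text
time_s: 21.62
position: [0.4935, -0.0285, 0.3465]
orientation: [0.171, 2.7, -0.041]
wrist_force: [-0.4, -0.8, -0.6]
width: 0.341
finger_force: 35.0
```

Call:
{"op": "arm_command", "data": {"deltas": [[[0.2, 0.0377, 0, 0.0927, 0, 0, 0], [0.2, 0.0377, 0, 0.0927, 0, 0, 0], [0.2, 0.0377, 0, 0.0927, 0, 0, 0], [0.2, 0.0377, 0, 0.0927, 0, 0, 0], [0.2, 0.0377, 0, 0.0927, 0, 0, 0]]]}}

```text
time_s: 22.03
position: [0.4987, -0.0293, 0.2464]
orientation: [0.18, 2.702, -0.04]
wrist_force: [0.7, 0.3, -0.4]
width: 0.341
finger_force: 35.0
```

Run:
```python
from h import *
incase()
plan([well(10,-64,41,25),well(-3,-64,41,25)])
```

```text
t 22.03 pos [ 0.4987 -0.0293  0.2464] F [ 0.7  0.3 -0.4] w 0.341 ff 35.0 q [-0.32  0.04  2.1   0.14  0.59 -1.86]
cell in case mm [  9.  -63.5  79.2] eul [  0.1 -24.9   0.5]
0 [0.0155, 0.0002, 0.0351] [0.0036, -0.0021, 0.0078] rows>=0.9
1 [0.0118, 0.0, -0.0055] [0.0, 0.0, 0.0] rows>=0.3
```

Call:
{"op": "arm_command", "data": {"deltas": [[[0.2, 0.004, 0, 0.011, 0, 0, 0], [0.2, 0.008, 0, 0.02, 0, 0, 0.003], [0.2, 0.012, 0, 0.028, 0.002, 0, 0.005], [0.2, 0.0155, 0, 0.0351, 0.0036, -0.002, 0.0078], [0.2, 0.0155, 0, 0.0351, 0.0036, -0.002, 0.0078]]]}}

```text
time_s: 22.45
position: [0.4991, -0.0293, 0.207]
orientation: [0.193, 2.7, -0.042]
wrist_force: [-0.5, -0.0, -1.8]
width: 0.338
finger_force: 35.0
```

Call:
{"op": "arm_command", "data": {"deltas": [[[0.2, 0.0035, 0, -0.0016, 0, 0, 0], [0.2, 0.007, 0, -0.0033, 0, 0, 0], [0.2, 0.0105, 0, -0.005, 0, 0, 0], [0.2, 0.0135, 0, -0.0063, 0, 0, 0], [0.2, 0.0135, 0, -0.0063, 0, 0, 0]]]}}

```text
time_s: 22.87
position: [0.4855, -0.0277, 0.2096]
orientation: [0.192, 2.693, -0.044]
wrist_force: [5.2, -0.4, -1.2]
width: 0.34
finger_force: 35.0
```

```bash
python3 -c "
from h import *
letdown(-64)"
```

```text
t 22.87 pos [ 0.4855 -0.0277  0.2096] F [ 5.2 -0.4 -1.2] w 0.34 ff 35.0 q [-0.33  0.08  2.15  0.17  0.49 -1.89]
cell in case mm [ -2.9 -64.7  43.1] eul [ -0.1 -25.3  -0.1]
20 [-0.0147  0.0004  0.0058] [-0.001  0.093 -0.001]
15 [-0.0296  0.0005  0.0103] [-0.001  0.181 -0.001]
10 [-0.0441  0.0005  0.0162] [-0.001  0.268 -0.001]
5 [-0.0582  0.0005  0.0237] [-0.001  0.355 -0.001]
0.0 [-0.0717  0.0005  0.0327] [-0.001  0.442 -0.001]
```

Call:
{"op": "arm_command", "data": {"deltas": [[[0.2, -0.0147, 0.0004, 0.0058, 0, 0.093, 0], [0.2, -0.0296, 0.0005, 0.0103, 0, 0.181, 0], [0.2, -0.0441, 0.0005, 0.0162, 0, 0.268, 0], [0.2, -0.0582, 0.0005, 0.0237, 0, 0.355, 0], [0.2, -0.0717, 0.0005, 0.0327, 0, 0.442, 0]]]}}

```text
time_s: 23.28
position: [0.565, -0.0386, 0.2108]
orientation: [-0.224, -3.132, 0.001]
wrist_force: [6.8, -0.9, -0.7]
width: 0.338
finger_force: 35.0
```

Call:
{"op": "arm_command", "data": {"deltas": [[[0.2, 0, 0, 0, 0, 0, 0], [0.2, 0, 0, 0, 0, 0, 0]]]}}

```text
time_s: 23.45
position: [0.5656, -0.0387, 0.2107]
orientation: [0.223, 3.131, -0.001]
wrist_force: [6.1, -1.5, 0.2]
width: 0.339
finger_force: 35.0
```

Call:
{"op": "arm_command", "data": {"deltas": [[[0.2, -0.001, 0, 0.001, 0, 0, 0], [0.2, -0.001, 0, 0.002, 0, 0, 0], [0.2, -0.001, 0, 0.002, 0, 0, 0]]]}}

```text
time_s: 23.7
position: [0.5659, -0.0386, 0.2104]
orientation: [0.223, 3.131, -0.001]
wrist_force: [1.7, 0.8, 10.4]
width: 0.336
finger_force: 35.0
```

```bash
python3 -c "
from h import *
incase()"
```

```text
t 23.7 pos [ 0.5659 -0.0386  0.2104] F [ 1.7  0.8 10.4] w 0.336 ff 35.0 q [-0.28  0.37  1.76 -0.    1.01 -1.71]
cell in case mm [ -0.3 -64.   26.1] eul [-0.  -0.1 -0. ]
```

Release and retreat clear, then check all three.

Call:
{"op": "arm_command", "data": {"deltas": [[[0.5, 0, 0, 0, 0, 0, 0], [0.5, 0, 0, 0, 0, 0, 0], [0.5, 0, 0, 0, 0, 0, 0], [0.5, 0, 0, -0.01, 0, 0, 0], [0.5, 0, 0, -0.03, 0, 0, 0]]]}}

```text
time_s: 24.12
position: [0.5624, -0.0378, 0.2348]
orientation: [-0.223, -3.123, -0.003]
wrist_force: [0.0, -0.0, -0.3]
width: 0.502
finger_force: 0.0
```

Call:
{"op": "arm_command", "data": {"deltas": [[[0.6, 0.03, 0, -0.04, 0, 0, 0], [0.6, 0.07, 0, -0.08, 0, 0, 0], [0.6, 0.1, 0, -0.12, 0, 0, 0], [0.6, 0.12, 0, -0.14, 0, 0, 0], [0.6, 0.13, 0, -0.14, 0, 0, 0]]]}}

```text
time_s: 24.53
position: [0.4349, -0.0197, 0.3818]
orientation: [0.223, 3.133, -0.002]
wrist_force: [0.2, -0.3, 0.8]
width: 0.602
finger_force: 0.0
```

Call:
{"op": "arm_command", "data": {"deltas": [[[0.6, 0.02, 0.03, 0, 0, 0, 0], [0.6, 0.04, 0.07, 0, 0, 0, 0], [0.6, 0.05, 0.11, 0, 0, 0, 0], [0.6, 0.05, 0.15, 0, 0, 0, 0], [0.6, 0.05, 0.18, 0, 0, 0, 0]]]}}

```text
time_s: 24.95
position: [0.4109, 0.1679, 0.3784]
orientation: [-0.222, -3.13, -0.002]
wrist_force: [0.2, -0.0, 0.5]
width: 0.601
finger_force: 0.0
```

Run:
```python
from h import *
st(); d=cam('top')
for y in (64,0,-64): seated(y,d)
P=cloud(d); Q=Ro.from_euler('z',-CY).apply((P-CC).reshape(-1,3)).reshape(P.shape)
m=(abs(Q[...,1])<.1)&(Q[...,2]>.07)&(Q[...,2]<.16)&(Q[...,0]>.05)&(Q[...,0]<.12); q=Q[m]
k=np.polyfit(q[:,2],q[:,0],1); print('lid angle',np.pi/2+np.arctan(k[0]),len(q))
a=np.load('pics/top0.npz')['img'][172:212,318:412].astype(int); b=d['img'][172:212,318:412].astype(int); print('bystander diff',np.abs(a-b).mean(), np.abs(a-b).max())
# ring/button + contact areas
g=d['img'].astype(int)
for y in (64,0,-64):
    m=(abs(Q[...,1]-y/1000)<.02)&(Q[...,0]>-.05)&(Q[...,0]<-.03); print(y,'front region max z per x', [(x,round(1000*np.median(Q[m&(abs(Q[...,0]*1000-x)<2)][:,2]))) for x in (-48,-44,-40,-36,-32) if (m&(abs(Q[...,0]*1000-x)<2)).any()])
```

```text
t 24.95 pos [0.4109 0.1679 0.3784] F [ 0.2 -0.   0.5] w 0.601 ff 0.0 q [ 0.11 -0.17  1.98  0.    1.34 -1.32]
-30 z 38.5; -18 z 41.6; -6 z 41.5; 6 z 41.3; 18 z 41.4; 30 z 41.3; 
ridge>36: x [-32.5  39.2] y [51.9 63.1 75.9]
-30 z 39.9; -18 z 40.4; -6 z 40.7; 6 z 41.1; 18 z 41.1; 30 z 39.8; 
ridge>36: x [-32.7  33.7] y [-12.1  -0.2  11.8]
-30 z 39.2; -18 z 42.0; -6 z 40.3; 6 z 41.8; 18 z 41.3; 30 z 41.5; 
ridge>36: x [-32.7  34.1] y [-76.5 -63.9 -51.3]
lid angle 1.8499370188029263 1731
bystander diff 8.728191489361702 20
64 front region max z per x [(-48, 33), (-44, 30), (-40, 8), (-36, 10), (-32, 32)]
0 front region max z per x [(-48, 32), (-44, 32), (-40, 9), (-36, 12), (-32, 31)]
-64 front region max z per x [(-48, 31), (-44, 30), (-40, 9), (-36, 10), (-32, 32)]
```

```bash
python3 -c "
from h import *
print(bot.sign_off())"
```

```text
the job is handed in; nothing more can be done
None
```

The job is handed in after about 25 s of robot time. The lid lies open on its stop (measured 1.85 rad), and all three cells lie level and home in their wells, button ends to the flat contacts; the screwdriver and clamp area showed no sign of disturbance.

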